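# Tidy the tasting corner of the olive stall

## Robot

A 7-joint arm with a two-finger parallel gripper is mounted at the origin on the work surface. World frame = base frame: x ahead of the robot, y to its left, z up, the work surface at z = 0. Lengths are in m, angles in rad, forces in N, time in s.
With the tool pointing down it reaches from about 0.425 to 0.925 m from the base axis. Payload 6.8 kg.
Tool frame: the origin (TCP) lies between the finger pads; the fingertips stand 17 mm ahead of it and the grasp point (between the pads) lies 2 mm behind it; z points along the fingers, x is the direction in which the jaws open and shut, and the axes are right-handed (so a half turn about z gives the same grasp; the last joint's range is limited). The gripper opens to 85 mm and grips with 20 to 120 N. Pads are 22 mm wide; open, the fingers measure 114 mm over their backs; the gripper's body (76 mm by 85 mm) begins 54 mm behind the grasp point. The pads swing forward as they close: fully open they stand 13 mm farther back than shut.
Start: joints at [-1.426, 0.477, 0.022, 1.555, -0.011, 1.109, -0.083], TCP at [0.169, 0.654, 0.248] pointing down, gripper open.
Joint ranges: [-2.96, 2.96], [-0.34, 2.1], [-1.41, 1.46], [0.24, 2.44], [-1.37, 4.51], [0.17, 1.92], [-2.96, 2.96]. Speed limits (rad/s): [2.39, 2.39, 3.14, 3.14, 3.14, 3.14, 3.14].

## Interface

Orientations are given as a unit quaternion [w, x, y, z].
In Python, from station import readout, read_camera, get_calibration, bot, models gives the robot as it stands.
- The arm moves only by the tool carry_out, never from a script. Its argument "deltas" is a list of rows, each a list of 2 entries, a list of its own where there are three numbers: the shift along the tool's x, y, z in cm, then the turn about the tool's z in degrees. A call has 1 to 10 rows; each row is the pose to reach, as a shift and turn from the pose measured when the call began, along the tool's axes at that moment; what a row does not reach only later rows make up. A row lasts 1/8 s, in which the tool goes at most 62.5 mm and 10.7 degrees, less where a joint would pass 70% of its speed; a pose out of reach is approached as far as the arm can. A call with a gripper value outside its range is refused whole. "hand" is the opening, from 0 (shut) to 1 (fully open), set as the call begins (left out, the last holds). The fingers move at their own pace and stop on an object; "newtons" is the grip in N (left out, the last holds). Time passes only in rows, so rows that repeat a pose let the fingers close. It gives the time, the measured TCP pose, the force and the opening at its end, in the units of the state.
- readout.get_obs(): the state, without advancing time (a new reading comes with each control period).
- read_camera(name): name is "scene" or "top" or "wrist"; returns the picture (400x640x3 uint8, red, green, blue); there is no depth.
- get_calibration(name): a dict with "fov_y" (degrees; the focal length in pixels is half the picture's height over the tangent of half this angle, whatever the lens; pixels are square), "cx", "cy" (the principal point, pixels), "D" ([k1, k2, p1, p2, k3] as OpenCV has them; the pictures are not rectified), "world_from_camera" (4x4, takes a point from camera to world coordinates). Camera axes: x right, y down, z forward; pixel columns grow to the right and rows downward; lengths in m; the calibration is good to about 2 mm. A picture is of the moment at which its call begins: read the wrist's pose just before it. get_calibration takes no time and is no camera call; for the wrist camera it gives the pose at the moment of the call.
- bot.hand_in(): hands the job in, once; it reports no verdict.
Trained networks look in the newest picture that a camera, given by its name, has taken for a name from the list of things; names that differ only in an ending like _2 or _b are one class to them, and where a whole thing is asked for, a point or a joint stands for the part that bears it (a point fixed in the world has none). Each returns a list of dicts, best first, with "score" (0 to 1); they miss things now and then, are a little off and sometimes report something else, mostly with a low value. They report only what shows in the picture. A call takes as long as a camera call. They do not tell look-alikes from the thing itself.
- models.spot_in(query, camera): "centre" ([row, column] in pixels, amid what is visible of it).
The state is a dict: "t": time; "q": joint angles; "joint_vel": joint speeds; "joint_torque": joint torques, N m; "eef_pos": TCP position; "tool_rot": TCP orientation; "contact_force": force on the tool from outside, world axes, zero at the start; "torque": the same for the moment, N m; "gripper_width": opening from 0.0 (shut) to 1.0 (fully open).
Only numpy, scipy, OpenCV 4.12 (cv2) and the standard library are available. Lean on these libraries where they do the work, as an engineer would, in place of code of your own. Each camera call takes 0.05 s, during which the arm holds its last target. There are 200 camera calls.

## Task

The tasting is over: lay every oil bottle in the sloped rack, one to a bay, flat in its channel with its base down against the low stop and the cap uphill, and turn every rinsed beaker mouth-down over a peg of the drying rack, one to a peg, rim down on the board. Press the lid of the olive case shut until its catch snaps, and leave the jar, the loaf and the price card where they stand.

Things in the scene. Friction and masses are not known exactly. Their poses are not given: they have to be found in the camera images.
- bottle_a_center (a point): Square oil bottle, olive-yellow with a paper label and a round green cap, lying on a flat side: body 48 x 48 x 100 mm, then shoulder, neck and a 30 mm thick cap, 150 mm in all, 0.4 kg. Point at the middle of the square body (50 mm from its flat base). x axis runs along the bottle from base to cap. None if this bottle is absent.
- bottle_b_center (a point): Square oil bottle, olive-yellow with a paper label and a round green cap, lying on a flat side: body 48 x 48 x 100 mm, then shoulder, neck and a 30 mm thick cap, 150 mm in all, 0.4 kg. Point at the middle of the square body (50 mm from its flat base). x axis runs along the bottle from base to cap. None if this bottle is absent.
- bottle_c_center (a point): Square oil bottle, olive-yellow with a paper label and a round green cap, lying on a flat side: body 48 x 48 x 100 mm, then shoulder, neck and a 30 mm thick cap, 150 mm in all, 0.4 kg. Point at the middle of the square body (50 mm from its flat base). x axis runs along the bottle from base to cap. None if this bottle is absent.
- beaker_a_center (a point): Blue square stoneware beaker, 56 x 56 mm outside (48 x 48 mm inside), 90 mm long, foot 6 mm thick and white, 0.18 kg, lying on one side on the table. Point at its centre, on its axis. x axis runs along the beaker from its closed foot to its open mouth. At the start the mouth points to the robot's side (-x) within 26 degrees. None if this beaker is absent.
- beaker_b_center (a point): Blue square stoneware beaker, 56 x 56 mm outside (48 x 48 mm inside), 90 mm long, foot 6 mm thick and white, 0.18 kg, lying on one side on the table. Point at its centre, on its axis. x axis runs along the beaker from its closed foot to its open mouth. At the start the mouth points to the robot's side (-x) within 26 degrees. None if this beaker is absent.
- beaker_c_center (a point): Blue square stoneware beaker, 56 x 56 mm outside (48 x 48 mm inside), 90 mm long, foot 6 mm thick and white, 0.18 kg, lying on one side on the table. Point at its centre, on its axis. x axis runs along the beaker from its closed foot to its open mouth. At the start the mouth points to the robot's side (-x) within 26 degrees. None if this beaker is absent.
- bay1 (a point): Bay 1 of the sloped bottle rack: where the centre of a bottle's square body lies when the bottle is home, 24 mm above the channel floor and 50 mm uphill of the stop. x axis points uphill along the channel (away from the robot), z is normal to the deck (up), y across the bays.
- peg1 (a point): Peg 1 of the drying rack: the point at the foot of the peg, on its axis, on the board's top. z is up, y along the row of pegs, x across it (away from the robot). A beaker over the peg stands with its rim on the board, the peg inside it.
- bay2 (a point): Bay 2 of the sloped bottle rack: where the centre of a bottle's square body lies when the bottle is home, 24 mm above the channel floor and 50 mm uphill of the stop. x axis points uphill along the channel (away from the robot), z is normal to the deck (up), y across the bays.
- peg2 (a point): Peg 2 of the drying rack: the point at the foot of the peg, on its axis, on the board's top. z is up, y along the row of pegs, x across it (away from the robot). A beaker over the peg stands with its rim on the board, the peg inside it.
- bay3 (a point): Bay 3 of the sloped bottle rack: where the centre of a bottle's square body lies when the bottle is home, 24 mm above the channel floor and 50 mm uphill of the stop. x axis points uphill along the channel (away from the robot), z is normal to the deck (up), y across the bays.
- peg3 (a point): Peg 3 of the drying rack: the point at the foot of the peg, on its axis, on the board's top. z is up, y along the row of pegs, x across it (away from the robot). A beaker over the peg stands with its rim on the board, the peg inside it.
- rack: Sloped wooden bottle rack, fixed, 290 mm wide; its deck is 160 mm long and rises away from the robot at 0.38 rad, from about 48 to 108 mm above the table. Three channels 60 mm wide, 95 mm apart, with wooden ribs 35 mm wide and 8 mm high between; a stop across the low end, nearest the robot, stands 20 mm above the deck. Origin on the table under its middle, x away from the robot.
- pegs: White drying rack, fixed: board 320 x 105 mm, top 20 mm above the table, with three upright grey pegs 26 mm thick and 55 mm tall, the top 14 mm tapered to 12 mm, 115 mm apart in a row along y. Origin on the table, 45 mm beyond the middle peg.
- lid (a joint): Hinge of the olive case's lid, at the far side of the case. 0 = shut, grows as the front edge lifts (rad). Stiff: the lid stays where it is left; starts 0.4 to 0.8. A spring roller catch stops it ajar at about 0.09 rad (front edge some 13 mm up); pressed down at the front with some 5 to 10 N it gives, snaps past the catch at about 0.04 rad and stays shut; let go before that it stays ajar.
- case: Wooden case of tasting olives, fixed, 160 mm deep (x), 150 mm wide, 85 mm high; its lid is a wooden frame 10 mm thick with a clear pane and a small brass lip in front. Origin on the table under its middle, x away from the robot.
- lid_front (a point): Point on top of the lid's front frame bar (24 mm wide, 150 mm long), in its middle, 148 mm from the hinge line: where to press. x axis points along the lid from front to hinge, z is normal to the lid's top. It moves with the lid.
- lid_hinge (a point): Middle of the lid's hinge line, at the far top edge of the case, 85 mm above the table; the top of the shut lid is 10 mm higher. Turns with the lid; y axis runs along the hinge.
- olive_jar_mid (a point): Bystander: round olive jar, 72 mm across, 120 mm tall, standing; point at half height. Leave it alone.
- price_card_mid (a point): Bystander: price card on a yellow stake with a 50 mm square wooden foot, 165 mm tall, standing; point 60 mm up. Leave it alone.
- loaf_mid (a point): Bystander: bread loaf 200 x 75 x 55 mm lying on the table; point at its centre. Leave it alone.
Mind the look-alikes: they are no part of the job. What is shaped like the part that bears beaker_a_center but turquoise is not meant.

How it is judged:
By the outcome, as a careful person would: the job done as asked, in the order asked, and still so for the second after the job is handed in, with the robot touching nothing.
Of bottle_a, bottle_b, bottle_c only 2 to 3 are there at a start; the rules pass over those that are not, and their reading is None.
Of beaker_a, beaker_b, beaker_c only 2 to 3 are there at a start; the rules pass over those that are not, and their reading is None.
At some moment in a run one of bottle_a, bottle_b, bottle_c, beaker_a, beaker_b, beaker_c may be knocked a few centimetres aside while the robot is not near it.
It also fails if it takes over 210 s, if anything falls off the work surface, if the arm or the gripper's body presses on something with over 40 N, if the wrist force passes 120 N, or if a joint passes its speed limit or range.

## Working session

There is one attempt and no reset: what is moved stays moved. The work goes in short steps, Python scripts to look and compute and a tool call to move; the robot and the scene stay as the last step left them, time stands still between calls to the robot, and variables do not carry over. Pictures are saved under pics/ and viewed, about 12 in all and at most 16, crops included, and the job is handed in when it is done.

Besides the shell and the picture viewer there is one more tool, called after "Call:" as name(argument=value, ...), one argument or row to a line, values as JSON. carry_out: Moves the arm, as the interface text tells. Its arguments: {"type":"object","properties":{"deltas":{"type":"array"},"hand":{"type":"number"},"newtons":{"type":"number"}},"required":["deltas"]}

```bash
mkdir -p pics
cat > h.py <<'E'
import numpy as np, cv2
from station import readout, read_camera, get_calibration, bot, models
from scipy.spatial.transform import Rotation as R
def KD(c):
    f=200/np.tan(np.radians(c['fov_y'])/2)
    return np.array([[f,0,c['cx']],[0,f,c['cy']],[0,0,1.]]),np.array(c['D'],float)
def ray(c,u,v):
    K,D=KD(c);p=cv2.undistortPoints(np.array([[[u,v]]],float),K,D)[0,0]
    T=np.array(c['world_from_camera']);return T[:3,3],T[:3,:3]@np.array([p[0],p[1],1])
def at_z(c,u,v,z):
    o,d=ray(c,u,v);return o+d*(z-o[2])/d[2]
def proj(c,P):
    K,D=KD(c);T=np.linalg.inv(np.array(c['world_from_camera']))
    return cv2.projectPoints(np.atleast_2d(P).astype(float),cv2.Rodrigues(T[:3,:3])[0],T[:3,3],K,D)[0][:,0]
def tri(c1,p1,c2,p2):
    o1,d1=ray(c1,*p1);o2,d2=ray(c2,*p2)
    A=np.c_[d1,-d2];s=np.linalg.lstsq(A,o2-o1,rcond=None)[0]
    a,b=o1+s[0]*d1,o2+s[1]*d2;return (a+b)/2,np.linalg.norm(a-b)
def save(n,im): cv2.imwrite('pics/'+n,im[:,:,::-1])
E
python3 - <<'E'
from h import *
np.set_printoptions(precision=3,suppress=True)
o=readout.get_obs();print(o['eef_pos'],o['tool_rot'],o['t'])
for n in('scene','top'):
    im=read_camera(n);save(n+'0.png',im);c=get_calibration(n);print(n,c['fov_y'],c['D'],np.array(c['world_from_camera']))
    for q in ('bottle_a_center','beaker_a_center','rack','pegs','case','lid_front','olive_jar_mid','price_card_mid','loaf_mid'):
        print(q,[(np.round(d['centre']).tolist(),round(d['score'],2)) for d in models.spot_in(q,n)])
E
```

```text
[0.169 0.653 0.247] [ 0.001  0.791  0.612 -0.001] 0.0
scene 54.636617948276054 [-0.072  0.     0.     0.     0.   ] [[-0.376  0.761 -0.529  1.231]
 [ 0.927  0.316 -0.204  0.291]
 [ 0.012 -0.567 -0.824  1.216]
 [ 0.     0.     0.     1.   ]]
bottle_a_center [([243.0, 297.0], 0.65)]
beaker_a_center [([200.0, 381.0], 0.75), ([169.0, 419.0], 0.68), ([256.0, 385.0], 0.2)]
rack [([208.0, 241.0], 0.57)]
pegs [([255.0, 385.0], 0.89)]
case [([245.0, 298.0], 0.62)]
lid_front [([237.0, 300.0], 0.72)]
olive_jar_mid [([160.0, 186.0], 0.69), ([235.0, 478.0], 0.64), ([239.0, 300.0], 0.33)]
price_card_mid [([166.0, 186.0], 0.7), ([154.0, 267.0], 0.44)]
loaf_mid [([210.0, 242.0], 0.74), ([135.0, 218.0], 0.66)]
top 46.5473396958471 [-0.051  0.     0.     0.     0.   ] [[ 0.021 -0.997  0.07   0.375]
 [-1.    -0.022 -0.003 -0.01 ]
 [ 0.004 -0.07  -0.998  1.485]
 [ 0.     0.     0.     1.   ]]
bottle_a_center []
beaker_a_center [([296.0, 223.0], 0.97), ([226.0, 258.0], 0.95)]
rack [([123.0, 318.0], 0.68), ([146.0, 404.0], 0.6), ([238.0, 217.0], 0.17)]
pegs [([163.0, 235.0], 0.82)]
case [([127.0, 316.0], 0.93), ([144.0, 402.0], 0.18)]
lid_front [([120.0, 316.0], 0.92)]
olive_jar_mid [([215.0, 142.0], 0.64), ([162.0, 235.0], 0.54)]
price_card_mid [([173.0, 491.0], 0.65), ([163.0, 233.0], 0.4)]
loaf_mid [([247.0, 485.0], 0.57), ([164.0, 235.0], 0.49), ([215.0, 141.0], 0.3)]
```

View pics/top0.png

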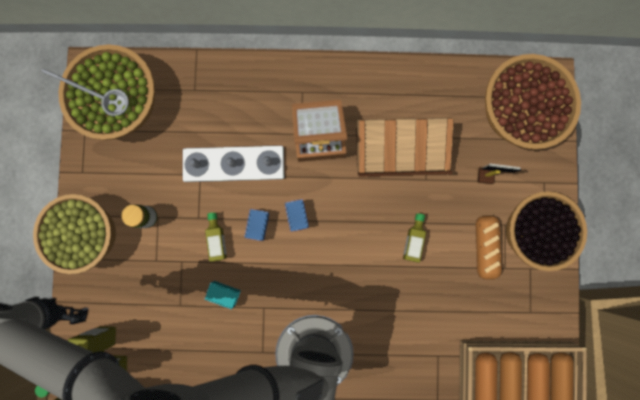

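View pics/scene0.png

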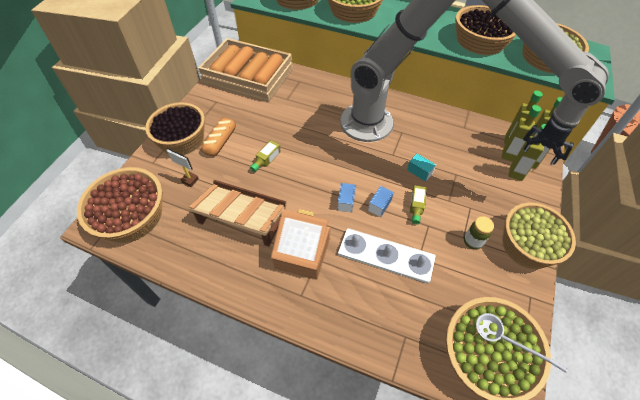

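Run:
```python
from h import *
np.set_printoptions(precision=3,suppress=True)
im=cv2.imread('pics/top0.png');cv2.imwrite('pics/c1.png',cv2.resize(im[105:305,180:440],None,fx=3,fy=3,interpolation=cv2.INTER_CUBIC))
im=cv2.imread('pics/scene0.png');cv2.imwrite('pics/c2.png',cv2.resize(im[130:285,180:445],None,fx=3,fy=3,interpolation=cv2.INTER_CUBIC))
```

```text
(no output)
```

View pics/c1.png

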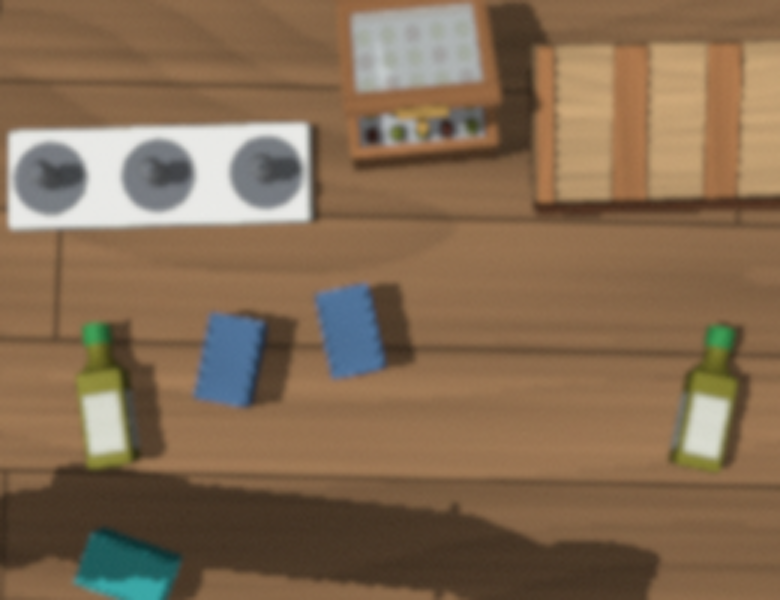

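View pics/c2.png

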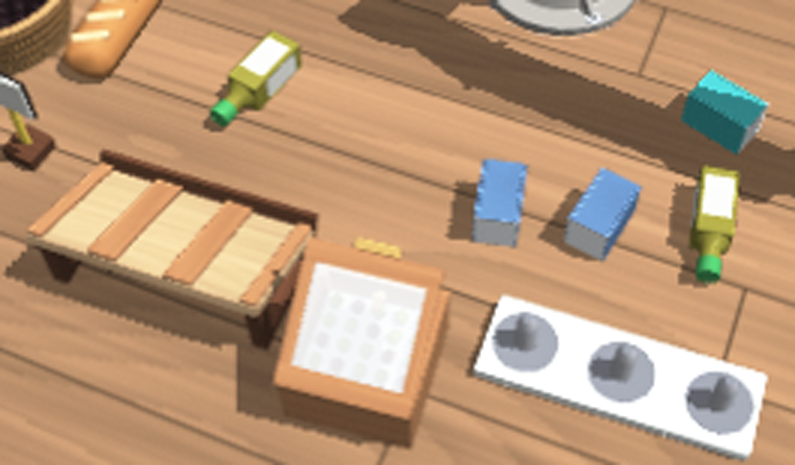

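Run:
```python
from h import *
np.set_printoptions(precision=3,suppress=True)
c=get_calibration('top');s=get_calibration('scene')
t=lambda u,v,z:at_z(c,u/3+180,v/3+105,z)
sc=lambda u,v,z:at_z(s,u/3+180,v/3+130,z)
def box(n,P,z,f):
    Q=np.array([f(u,v,z) for u,v in P])[:,:2]
    r=cv2.minAreaRect(Q.astype(np.float32));print(n,'ctr',Q.mean(0),'rect',r, 'fwd',np.degrees(np.arctan2(*( (Q[0]+Q[1]-Q[2]-Q[3])[::-1]))))
# order: far,far,near,near (image top first)
box('botL',[(80,378),(124,372),(132,464),(88,468)],.048,t)
box('botR',[(687,374),(738,378),(720,469),(672,462)],.048,t)
box('beakL',[(212,313),(266,322),(248,407),(194,400)],.056,t)
box('beakR',[(316,294),(368,284),(385,370),(334,378)],.056,t)
# scene check: top-face corners
box('S beakR',[(475,230),(518,234),(524,163),(486,159)],.056,sc)
box('S beakL',[(567,230),(604,244),(638,184),(604,169)],.056,sc)
print('caps top',t(96,328,.039)[:2],t(720,330,.039)[:2])
print('board',[t(*p,.02)[:2] for p in((10,130),(310,122),(312,220),(10,229))])
print('board scene',[sc(*p,.02)[:2] for p in((506,296),(766,375),(744,455),(475,372))])
print('peg tops top', [t(*p,.075)[:2] for p in((50,172),(158,168),(265,165))],'scene',[sc(*p,.075)[:2] for p in((527,318),(626,350),(725,384))])
print('rack L near/far corners',t(537,202,.066)[:2],t(534,45,.116)[:2], 'scene',sc(313,232,.066)[:2],sc(108,170,.066)[:2],sc(250,302,.116)[:2],sc(35,232,.116)[:2])
print('case front',t(355,157,.085)[:2],t(498,148,.085)[:2])
for p in ((345,108),(500,103),(340,5),(485,0)): print('lid',p,tri(c,(p[0]/3+180,p[1]/3+105),s,(0,0))[1] if 0 else t(*p,.15)[:2])
for a,b in (((345,110),(310,245)),((500,103),(443,268)),((422,112),(377,246))): print('tri',tri(c,(a[0]/3+180,a[1]/3+105),s,(b[0]/3+180,b[1]/3+130)))
```

```text
botL ctr [0.335 0.311] rect ((0.3353481888771057, 0.31154775619506836), (0.09473956376314163, 0.04584171250462532), 6.968724250793457) fwd 7.078480636843867
botR ctr [ 0.348 -0.304] rect ((0.3487841784954071, -0.30475950241088867), (0.05272499844431877, 0.09713008254766464), 80.86788177490234) fwd -9.976165072648122
beakL ctr [0.399 0.184] rect ((0.39884495735168457, 0.18438389897346497), (0.0562833733856678, 0.0924735963344574), 80.08531188964844) fwd -10.114918481716796
beakR ctr [0.432 0.062] rect ((0.4312525987625122, 0.06186828762292862), (0.09029955416917801, 0.054345931857824326), 12.533976554870605) fwd 13.055163567318543
S beakR ctr [0.445 0.07 ] rect ((0.4449852406978607, 0.06877807527780533), (0.10708237439393997, 0.051509223878383636), 15.783495903015137) fwd 14.720224726447615
S beakL ctr [0.411 0.191] rect ((0.4123108983039856, 0.19028297066688538), (0.046998657286167145, 0.10479578375816345), 82.80751037597656) fwd -7.386719891876957
caps top [0.43  0.327] [ 0.442 -0.321]
board [array([0.64 , 0.432]), array([0.655, 0.112]), array([0.55 , 0.107]), array([0.534, 0.427])]
board scene [array([0.554, 0.119]), array([0.539, 0.432]), array([0.644, 0.432]), array([0.662, 0.121])]
peg tops top [array([0.587, 0.372]), array([0.594, 0.262]), array([0.599, 0.152])] scene [array([0.603, 0.159]), array([0.6  , 0.273]), array([0.598, 0.386])]
rack L near/far corners [ 0.568 -0.126] [ 0.719 -0.117] scene [ 0.586 -0.115] [ 0.6   -0.388] [ 0.722 -0.122] [ 0.735 -0.39 ]
case front [0.607 0.06 ] [ 0.62  -0.084]
lid (345, 108) [0.644 0.068]
lid (500, 103) [ 0.653 -0.082]
lid (340, 5) [0.746 0.075]
lid (485, 0) [ 0.754 -0.066]
tri (array([0.66 , 0.005, 0.225]), np.float64(0.13415945646173894))
tri (array([ 0.635, -0.009,  0.156]), np.float64(0.1480554305122562))
tri (array([ 0.637, -0.007,  0.175]), np.float64(0.00043297971408298025))
```

Call:
carry_out(
  deltas=[
    [[-28.9,24.7,5],-22.5],
    [[-28.9,24.7,5],-22.5],
    [[-28.9,24.7,5],-22.5],
    [[-28.9,24.7,5],-22.5],
    [[-28.9,24.7,5],-22.5],
    [[-28.9,24.7,5],-22.5],
    [[-28.9,24.7,5],-22.5],
    [[-28.9,24.7,5],-22.5],
    [[-28.9,24.7,5],-22.5],
    [[-28.9,24.7,5],-22.5],
  ],
  hand=1,
  newtons=40,
)

```text
t: 2.25
eef_pos: [0.3351, 0.3135, 0.1984]
tool_rot: [-0.0, 0.655, 0.756, 0.0]
contact_force: [-0.3, -0.2, -0.1]
gripper_width: 0.999
```

Run:
```python
from h import *
np.set_printoptions(precision=3,suppress=True)
o=readout.get_obs();print(o['eef_pos'],o['tool_rot'],o['t'],o['contact_force'])
im=read_camera('wrist');c=get_calibration('wrist');print(np.array(c['world_from_camera']),c['fov_y'])
save('w1.png',im)
print(models.spot_in('bottle_a_center','wrist'))
```

```text
[0.335 0.313 0.198] [-0.     0.655  0.756  0.   ] 2.25 [-0.325 -0.17  -0.131]
[[-0.142  0.952  0.271  0.267]
 [ 0.99   0.137  0.039  0.304]
 [ 0.     0.274 -0.962  0.323]
 [ 0.     0.     0.     1.   ]] 62.62342265481395
[]
```

View pics/w1.png

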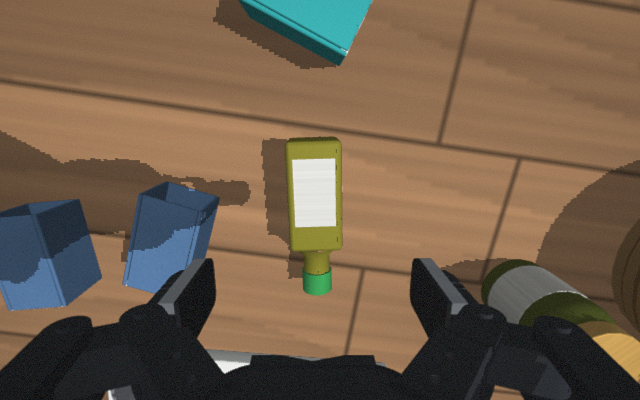

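```bash
cat >> h.py <<'E'
def go(P,yaw,z=None):
    """target TCP P (x,y,z), jaw-axis yaw deg -> shift cm and turn deg in tool axes"""
    o=readout.get_obs();q=o['tool_rot'];r=R.from_quat([q[1],q[2],q[3],q[0]]).as_matrix()
    d=r.T@(np.array(P)-np.array(o['eef_pos']))*100
    cur=np.degrees(np.arctan2(r[1,0],r[0,0]));t=(cur-yaw+90)%180-90
    print('now',np.round(o['eef_pos'],4),'jaw',round(cur,1),'-> shift',np.round(d,1),'turn',round(t,1))
E
python3 - <<'E'
from h import *
np.set_printoptions(precision=3,suppress=True)
c=get_calibration('wrist')
Q=np.array([at_z(c,u,v,.048) for u,v in((287,143),(341,142),(341,250),(291,250))])[:,:2];print(Q,Q.mean(0))
f=(Q[2]+Q[3]-Q[0]-Q[1])/2;print(f,np.linalg.norm(f),np.degrees(np.arctan2(f[1],f[0])))
yaw=np.degrees(np.arctan2(f[1],f[0]))
go([*Q.mean(0),.034],yaw+90)
E
```

```text
[[0.295 0.286]
 [0.288 0.33 ]
 [0.383 0.346]
 [0.389 0.301]] [0.339 0.316]
[0.095 0.016] 0.0959848696395066 9.314749800563035
now [0.335 0.313 0.198] jaw 98.1 -> shift [ 0.2  0.4 16.4] turn -1.2
```

Call:
carry_out(
  deltas=[
    [[0.2,0.4,8],-1.2],
    [[0.2,0.4,14],-1.2],
    [[0.2,0.4,16.4],-1.2],
    [[0.2,0.4,16.4],-1.2],
    [[0.2,0.4,16.4],-1.2],
  ],
)

```text
t: 2.98
eef_pos: [0.3394, 0.3164, 0.0354]
tool_rot: [-0.0, 0.647, 0.762, 0.001]
contact_force: [0.1, 0.1, -0.3]
gripper_width: 1.0
```

Call:
carry_out(
  deltas=[
    [[0,0,0],0],
    [[0,0,0],0],
    [[0,0,0],0],
    [[0,0,0],0],
    [[0,0,0],0],
    [[0,0,0],0],
  ],
  hand=0,
  newtons=40,
)

```text
t: 3.72
eef_pos: [0.3401, 0.3171, 0.0369]
tool_rot: [-0.0, 0.647, 0.762, 0.002]
contact_force: [-1.5, -0.6, 10.3]
gripper_width: 0.558
```

Call:
carry_out(
  deltas=[
    [[0,0,-3],0],
    [[0,0,-8],0],
    [[0,0,-14],0],
    [[0,0,-20],0],
    [[0,0,-20],0],
    [[0,0,-20],0],
  ],
)

```text
t: 4.47
eef_pos: [0.3388, 0.3155, 0.236]
tool_rot: [-0.0, 0.647, 0.762, 0.001]
contact_force: [-0.3, 0.3, -5.2]
gripper_width: 0.551
```

Run:
```python
from h import *
o=readout.get_obs();print(o['eef_pos'],o['contact_force'],o['gripper_width'])
save('w2.png',read_camera('wrist'))
# rough middle bay: rack middle line, near/far deck corners averaged
for y in(-.25,-.35):
    go([.60,y,.26],92.9)
```

```text
[0.33880633 0.31554377 0.23604077] [-0.27956211  0.3264445  -5.18113825] 0.5513522879820029
now [0.3385 0.3152 0.2353] jaw 99.3 -> shift [-60.   16.6  -2.5] turn 6.4
now [0.3385 0.3152 0.2353] jaw 99.3 -> shift [-69.9  15.   -2.5] turn 6.4
```

View pics/w2.png

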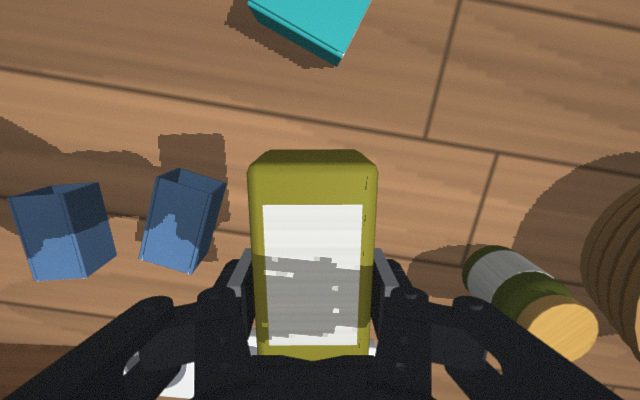

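Call:
carry_out(
  deltas=[
    [[-5,2,-6],0],
    [[-10,5,-6.5],0],
    [[-40,18,-6.5],0],
    [[-40,18,-6.5],0],
    [[-40,18,-6.5],0],
    [[-40,18,-6.5],0],
    [[-40,18,-6.5],0],
    [[-40,18,-6.5],0],
    [[-40,18,-6.5],0],
    [[-40,18,-6.5],0],
  ],
)

```text
t: 5.78
eef_pos: [0.5799, -0.0492, 0.2981]
tool_rot: [-0.002, 0.647, 0.763, -0.001]
contact_force: [0.4, 0.7, -3.7]
gripper_width: 0.557
```

Call:
carry_out(
  deltas=[
    [[-22,10.3,0],6.4],
    [[-22,10.3,0],6.4],
    [[-22,10.3,0],6.4],
    [[-22,10.3,0],6.4],
    [[-22,10.3,0],6.4],
    [[-22,10.3,0],6.4],
    [[-22,10.3,0],6.4],
  ],
)

```text
t: 6.65
eef_pos: [0.7176, -0.2468, 0.2973]
tool_rot: [-0.002, 0.687, 0.726, -0.0]
contact_force: [0.3, 0.1, -4.8]
gripper_width: 0.553
```

Run:
```python
from h import *
np.set_printoptions(precision=4,suppress=True)
o=readout.get_obs();print(o['t'],o['eef_pos'],o['contact_force'],o['gripper_width'])
save('w3.png',read_camera('wrist'));np.save('w3c.npy',get_calibration('wrist')['world_from_camera'])
print(models.spot_in('rack','wrist'))
```

```text
6.65 [ 0.7176 -0.2468  0.2973] [ 0.3047  0.0866 -4.8091] 0.5527006675255582
[{'centre': [99.9, 291.6], 'score': 0.97}, {'centre': [70.0, 628.7], 'score': 0.33}]
```

View pics/w3.png

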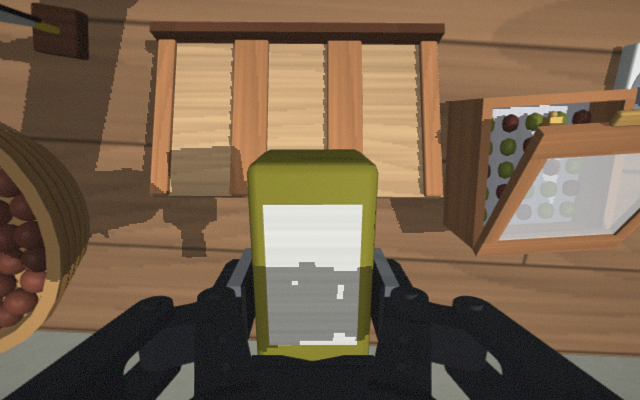

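```bash
cat > rack.py <<'E'
from h import *
from scipy.optimize import least_squares
np.set_printoptions(precision=4,suppress=True)
c=get_calibration('wrist');c['world_from_camera']=np.load('w3c.npy')
A=.38
def W(p,s,y,n):
    x=s*np.cos(A)-n*np.sin(A);z=.048+s*np.sin(A)+n*np.cos(A)
    cy,sy=np.cos(p[2]),np.sin(p[2]);return np.array([p[0]+cy*x-sy*y,p[1]+sy*x+cy*y,z])
# (s or None for stop, y, n, pixel)
F=[(None,-.145,.02,(156,40)),(None,.145,.02,(441,41)),
(.16,-.145,.008,(151,195)),(.16,.145,.008,(441,197)),
(None,-.03,.02,(269,41)),(None,.03,.02,(328,41)),(None,-.065,.02,(235,41)),(None,.065,.02,(361,41)),
(.16,-.125,.008,(170,195)),(.16,.125,.008,(425,196))]
def res(p): return np.concatenate([proj(c,W(p,p[3] if s is None else s,y,n))[0]-np.array(q) for s,y,n,q in F])
r=least_squares(res,[.57,-.25,.05,.0]);p=r.x
if __name__=='__main__':
    print(p,r.fun.reshape(-1,2).round(1).tolist())
    for y in(-.095,0,.095): print('bay',y,W(p,p[3]+.05,y,.024),'stop inner floor',W(p,p[3],y,0))
    print('reach far',W(p,.16,0,0))
E
python3 rack.py
```

```text
[ 0.5826 -0.2678  0.0498  0.0073] [[-6.0, -0.2], [5.0, 0.7], [-4.0, 1.1], [6.1, 0.6], [-1.4, -0.5], [0.8, -0.1], [-3.2, -0.7], [3.5, 0.1], [-2.3, 1.2], [1.5, 1.5]]
bay -0.095 [ 0.6316 -0.3605  0.0916] stop inner floor [ 0.5942 -0.3624  0.0507]
bay 0 [ 0.6269 -0.2656  0.0916] stop inner floor [ 0.5894 -0.2675  0.0507]
bay 0.095 [ 0.6222 -0.1707  0.0916] stop inner floor [ 0.5847 -0.1726  0.0507]
reach far [ 0.731  -0.2604  0.1073]
```

Run:
```python
from h import *
go([.640,-.265,.160],92.9)
```

```text
now [ 0.7176 -0.2475  0.2978] jaw 93.1 -> shift [-1.4 -7.8 13.8] turn 0.2
```

Call:
carry_out(
  deltas=[
    [[-1.4,-7.8,4],0.2],
    [[-1.4,-7.8,9],0.2],
    [[-1.4,-7.8,13.8],0.2],
    [[-1.4,-7.8,13.8],0.2],
    [[-1.4,-7.8,16],0.2],
    [[-1.4,-7.8,17],0.2],
    [[-1.4,-7.8,17.4],0.2],
  ],
  newtons=25,
)

```text
t: 7.62
eef_pos: [0.6405, -0.266, 0.1251]
tool_rot: [-0.001, 0.689, 0.725, -0.0]
contact_force: [-3.7, 0.6, 3.2]
gripper_width: 0.55
```

Call:
carry_out(
  deltas=[
    [[0,0,0.3],0],
    [[0,0,0.6],0],
    [[0,0,0.9],0],
    [[0,0,1],0],
  ],
)

```text
t: 8.12
eef_pos: [0.6377, -0.2663, 0.1165]
tool_rot: [-0.003, 0.689, 0.725, -0.001]
contact_force: [-14.7, 4.7, 13.9]
gripper_width: 0.557
```

Run:
```python
from h import *
o=readout.get_obs();print(o['t'],o['eef_pos'],o['contact_force'],o['gripper_width'])
a=read_camera('wrist');s=read_camera('scene')
crop=cv2.resize(s[170:260,180:290],(440,360),interpolation=cv2.INTER_CUBIC)
save('m4.png',np.hstack([cv2.resize(a[100:380,160:480],(411,360)),crop[:,:389]]))
```

```text
8.125 [ 0.63768003 -0.26630765  0.11653304] [-14.70039716   4.68842594  13.93178409] 0.5566212878704241
```

View pics/m4.png

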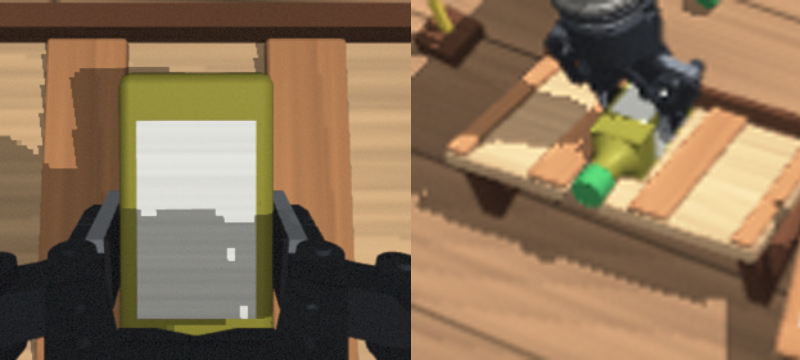

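Call:
carry_out(
  deltas=[
    [[0,-0.4,0.4],0],
    [[0,-0.6,0.8],0],
    [[0,-0.8,0.8],0],
  ],
)

```text
t: 8.6
eef_pos: [0.6314, -0.267, 0.1101]
tool_rot: [-0.002, 0.689, 0.725, -0.0]
contact_force: [0.6, -0.3, -0.2]
gripper_width: 0.555
```

Call:
carry_out(
  deltas=[
    [[0,0,0],0],
    [[0,0,0],0],
    [[0,0,0],0],
    [[0,0,-1],0],
    [[0,0,-8],0],
    [[0,0,-14],0],
    [[0,0,-20],0],
    [[0,6,-20],0],
    [[0,10,-20],0],
    [[0,10,-20],0],
  ],
  hand=1,
)

```text
t: 9.85
eef_pos: [0.7341, -0.2603, 0.3088]
tool_rot: [-0.002, 0.688, 0.726, -0.0]
contact_force: [0.1, 0.3, -0.7]
gripper_width: 0.998
```

Run:
```python
from h import *
o=readout.get_obs();print(o['t'],o['eef_pos'],o['contact_force'],o['gripper_width'])
a=read_camera('wrist');np.save('w5c.npy',get_calibration('wrist')['world_from_camera']);save('w5.png',a)
```

```text
9.85 [ 0.73411554 -0.2602665   0.30879956] [ 0.05857412  0.26163027 -0.68098472] 0.9982821042626586
```

View pics/w5.png

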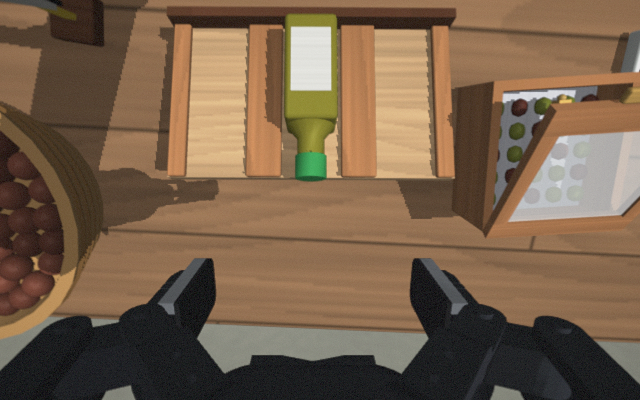

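Run:
```python
from rack import *
c['world_from_camera']=np.load('w5c.npy')
for s,n in((0,.048),(.15,.024),(0.1,.048)): print(s,proj(c,[W(p,p[3]+s,-.02,n),W(p,p[3]+s,.02,n)]).round(1).tolist())
print(proj(c,[W(p,p[3],-.1,.02),W(p,.16,-.1,0)]).round(1).tolist())
go([.348,-.304,.30],90-10)
```

```text
0 [[291.9, 8.2], [335.5, 8.3]]
0.15 [[292.1, 174.3], [334.6, 174.4]]
0.1 [[291.0, 113.3], [336.2, 113.4]]
[[213.7, 27.6], [214.5, 181.5]]
now [ 0.7323 -0.2618  0.3092] jaw 93.0 -> shift [ -2.2 -38.6   1.1] turn 13.0
```

Call:
carry_out(
  deltas=[
    [[0,3,0],0],
    [[0,3,3],0],
    [[0,3,9],0],
    [[0,3,14],0],
    [[0,3,16.7],0],
    [[0,3,16.7],0],
    [[0,3,16.7],0],
  ],
  hand=0,
)

```text
t: 10.78
eef_pos: [0.7621, -0.261, 0.1447]
tool_rot: [-0.0, 0.689, 0.725, -0.0]
contact_force: [1.0, -0.6, 0.7]
gripper_width: -0.003
```

Call:
carry_out(
  deltas=[
    [[0,-1.5,0],0],
    [[0,-2,0],0],
    [[0,-2.4,0],0],
    [[0,-2.8,0],0],
    [[0,-3.2,0],0],
    [[0,-3.6,0],0],
    [[0,-3.6,0],0],
  ],
)

```text
t: 11.65
eef_pos: [0.7257, -0.263, 0.1446]
tool_rot: [-0.001, 0.689, 0.725, -0.001]
contact_force: [-0.3, -0.5, 0.0]
gripper_width: -0.001
```

Call:
carry_out(
  deltas=[
    [[0,2,0],0],
    [[0,2,-5],0],
    [[0,2,-12],0],
    [[0,2,-17],0],
    [[0,2,-17],0],
    [[0,1,-17],0],
  ],
)

```text
t: 12.4
eef_pos: [0.7359, -0.262, 0.3137]
tool_rot: [-0.001, 0.689, 0.725, -0.001]
contact_force: [-0.5, -0.6, -1.0]
gripper_width: 0.004
```

Run:
```python
from rack import *
a=read_camera('wrist');c=get_calibration('wrist');save('w6.png',a)
a=a[:,:,:].astype(int)
m=((a[:,:,1]>a[:,:,0]+25)&(a[:,:,1]>a[:,:,2]+25));m[:,:230]=0;m[:,400:]=0;m[250:]=0
r=np.where(m.any(1))[0];print('green cap rows',r.min(),r.max())
for s,n in((0,.048),(.15,.009),(.15,.024),(.12,.039)): print(s,proj(c,W(p,p[3]+s,0,n)).round(1).tolist())
print(proj(c,[W(p,p[3],-.1,.02),W(p,.16,-.1,0)]).round(1).tolist())
for col in (210,300,315):print(col,[tuple(int(v) for v in a[k,col]) for k in range(2,34,2)])
go([.348,-.304,.22],90-10)
im=read_camera('top');print([(d['centre'],d['score']) for d in models.spot_in('beaker_a_center','top')],models.spot_in('bottle_a_center','top'));save('top2.png',im)
```

```text
green cap rows 137 166
0 [[314.6, 8.1]]
0.15 [[314.4, 175.4]]
0.15 [[314.5, 172.3]]
0.12 [[314.6, 136.7]]
[[215.7, 27.5], [216.5, 179.7]]
210 [(159, 120, 88), (156, 118, 88), (124, 87, 65), (106, 67, 50), (104, 67, 46), (106, 68, 50), (93, 59, 45), (60, 40, 32), (54, 38, 25), (47, 32, 16), (48, 30, 19), (49, 38, 29), (84, 65, 50), (175, 142, 105), (205, 169, 126), (221, 184, 136)]
300 [(137, 119, 64), (135, 129, 47), (140, 134, 48), (137, 132, 45), (140, 132, 47), (142, 136, 53), (181, 179, 141), (226, 228, 221), (228, 229, 223), (227, 228, 223), (227, 228, 223), (228, 228, 223), (232, 233, 229), (230, 230, 226), (231, 231, 227), (229, 229, 224)]
315 [(141, 120, 69), (137, 133, 48), (143, 136, 51), (142, 135, 48), (143, 138, 51), (142, 136, 53), (179, 177, 139), (228, 229, 223), (230, 229, 225), (228, 229, 224), (228, 228, 223), (230, 231, 226), (232, 231, 228), (232, 231, 227), (231, 231, 226), (228, 228, 222)]
now [ 0.7339 -0.2626  0.3131] jaw 92.9 -> shift [ -2.2 -38.7   9.5] turn 12.9
[([222.9, 254.1], 0.69), ([294.5, 221.1], 0.56), ([240.3, 411.7], 0.39)] [{'centre': [223.0, 257.3], 'score': 0.67}]
```

Call:
carry_out(
  deltas=[
    [[-2.2,-15,0],0],
    [[-2.2,-25,0],6],
    [[-2.2,-38.7,9.5],12.9],
    [[-2.2,-38.7,9.5],12.9],
    [[-2.2,-38.7,9.5],12.9],
    [[-2.2,-38.7,9.5],12.9],
    [[-2.2,-38.7,9.5],12.9],
    [[-2.2,-38.7,9.5],12.9],
    [[-2.2,-38.7,9.5],12.9],
  ],
  hand=1,
  newtons=40,
)

```text
t: 13.72
eef_pos: [0.3504, -0.3035, 0.2197]
tool_rot: [-0.001, 0.766, 0.643, -0.001]
contact_force: [0.7, -0.1, 1.1]
gripper_width: 1.001
```

```bash
cat >> h.py <<'E'
def seg(cam,kind,z,far=None):
    """rects of coloured blobs on plane z: centre, sides, long-axis yaw"""
    im=read_camera(cam);c=get_calibration(cam)
    hsv=cv2.cvtColor(im,cv2.COLOR_RGB2HSV)
    lo,hi={'blue':((100,90,30),(125,255,255)),'olive':((23,110,40),(34,255,255))}[kind]
    m=cv2.inRange(hsv,lo,hi);m=cv2.morphologyEx(m,cv2.MORPH_CLOSE,np.ones((25,25)) if kind=='olive' else np.ones((7,7)))
    out=[]
    for k in cv2.findContours(m,cv2.RETR_EXTERNAL,cv2.CHAIN_APPROX_NONE)[0]:
        if cv2.contourArea(k)<150: continue
        Q=np.array([at_z(c,*q[0],z)[:2] for q in k]);r=cv2.minAreaRect(Q.astype(np.float32));b=cv2.boxPoints(r)
        e=max((b[1]-b[0],b[2]-b[1]),key=np.linalg.norm);y=np.degrees(np.arctan2(e[1],e[0]));y=(y+90)%180-90
        out.append((np.array(r[0]),np.sort(r[1])[::-1],y));print(kind,np.round(r[0],4),np.round(np.sort(r[1]),4),'yaw',round(y,1),'px',k[:,0].min(0),k[:,0].max(0))
    return im,c,out
E
python3 - <<'E'
from h import *
o=readout.get_obs();print(o['t'],o['eef_pos'],o['gripper_width'])
im,c,out=seg('wrist','olive',.048);save('w7.png',im)
E
```

```text
13.725 [ 0.3503728  -0.30347058  0.21972303] 1.0009036386483108
olive [ 0.3595 -0.3078] [0.0469 0.1235] yaw -11.3 px [284 132] [336 260]
```

View pics/w7.png

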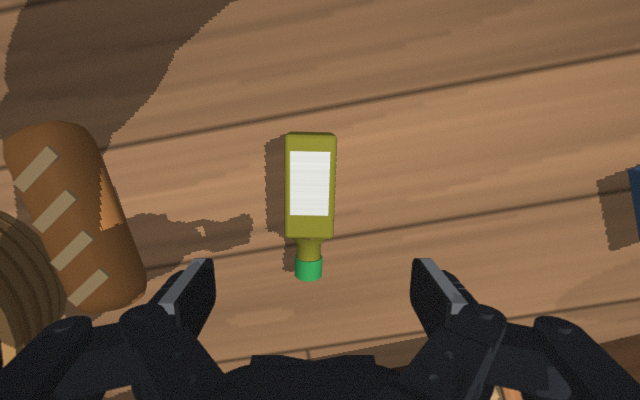

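Run:
```python
from h import *
go([.348,-.3055,.034],78.7)
```

```text
now [ 0.3507 -0.3035  0.2198] jaw 80.0 -> shift [-0.2 -0.2 18.6] turn 1.3
```

Call:
carry_out(
  deltas=[
    [[-0.2,-0.2,8],1.3],
    [[-0.2,-0.2,14],1.3],
    [[-0.2,-0.2,18.6],1.3],
    [[-0.2,-0.2,18.6],1.3],
    [[-0.2,-0.2,18.6],1.3],
  ],
)

```text
t: 14.4
eef_pos: [0.3491, -0.3059, 0.0353]
tool_rot: [-0.0, 0.773, 0.634, -0.001]
contact_force: [-0.1, 0.8, 0.0]
gripper_width: 0.999
```

Call:
carry_out(
  deltas=[
    [[0,0,0],0],
    [[0,0,0],0],
    [[0,0,0],0],
    [[0,0,0],0],
    [[0,0,0],0],
    [[0,0,0],0],
  ],
  hand=0,
)

```text
t: 15.15
eef_pos: [0.3507, -0.3066, 0.0374]
tool_rot: [0.001, 0.773, 0.635, 0.0]
contact_force: [0.1, 1.6, 14.4]
gripper_width: 0.557
```

Call:
carry_out(
  deltas=[
    [[0,0,-3],0],
    [[0,0,-8],0],
    [[0,0,-14],0],
    [[0,0,-20],0],
    [[0,0,-20],0],
    [[0,0,-20],0],
  ],
)

```text
t: 15.9
eef_pos: [0.3496, -0.3052, 0.237]
tool_rot: [0.001, 0.773, 0.635, 0.001]
contact_force: [0.2, 0.5, -5.0]
gripper_width: 0.557
```

Run:
```python
from h import *
o=readout.get_obs();print(o['contact_force'],o['gripper_width'])
go([.645,-.360,.19],92.9)
```

```text
[ 0.18175712  0.52141397 -5.02375728] 0.5569459817219921
now [ 0.3496 -0.3052  0.237 ] jaw 78.8 -> shift [ 0.4 30.   4.8] turn -14.1
```

Call:
carry_out(
  deltas=[
    [[0.4,10,0],-5],
    [[0.4,20,0],-10],
    [[0.4,30,2],-14.1],
    [[0.4,30,4.8],-14.1],
    [[0.4,30,4.8],-14.1],
    [[0.4,30,4.8],-14.1],
    [[0.4,30,4.8],-14.1],
    [[0.4,30,4.8],-14.1],
  ],
)

```text
t: 16.9
eef_pos: [0.6432, -0.3602, 0.1896]
tool_rot: [0.001, 0.69, 0.724, 0.0]
contact_force: [-1.0, 0.2, -3.2]
gripper_width: 0.555
```

Run:
```python
from h import *
go([.645,-.360,.126],92.9)
```

```text
now [ 0.6432 -0.3602  0.1896] jaw 92.8 -> shift [0.  0.2 6.4] turn -0.1
```

Call:
carry_out(
  deltas=[
    [[0,0.2,4],0],
    [[0,0.2,5.6],0],
    [[0,0.2,6.4],0],
    [[0,0.2,6.8],0],
    [[0,0.1,7.2],0],
    [[0,-0.3,7.6],0],
    [[0,-0.6,8],0],
    [[0,-0.6,8],0],
  ],
  newtons=25,
)

```text
t: 17.9
eef_pos: [0.6392, -0.3612, 0.1124]
tool_rot: [0.003, 0.689, 0.724, 0.001]
contact_force: [-1.4, 0.6, 4.9]
gripper_width: 0.553
```

Call:
carry_out(
  deltas=[
    [[0,0,0],0],
    [[0,0,0],0],
    [[0,0,0],0],
    [[0,0,-1],0],
    [[0,0,-8],0],
    [[0,0,-14],0],
    [[0,0,-20],0],
    [[0,6,-20],0],
    [[0,12,-20],0],
    [[0,12,-20],0],
  ],
  hand=1,
)

```text
t: 19.15
eef_pos: [0.7621, -0.3514, 0.3096]
tool_rot: [0.002, 0.687, 0.726, 0.002]
contact_force: [-0.1, -0.2, -1.4]
gripper_width: 0.999
```

Call:
carry_out(
  deltas=[
    [[0,1,0],0],
    [[0,1,0],0],
    [[0,1,0],0],
  ],
  hand=0,
)

```text
t: 19.52
eef_pos: [0.7711, -0.3515, 0.3104]
tool_rot: [0.002, 0.688, 0.726, 0.001]
contact_force: [0.0, 0.4, 0.9]
gripper_width: 0.377
```

Run:
```python
from h import *
a=read_camera('wrist');save('w8.png',a)
go([.770,-.354,.142],92.9)
```

```text
now [ 0.7711 -0.3515  0.3105] jaw 93.1 -> shift [-0.2 -0.2 16.8] turn 0.2
```

Call:
carry_out(
  deltas=[
    [[-0.2,-0.2,5],0],
    [[-0.2,-0.2,11],0],
    [[-0.2,-0.2,16.8],0],
    [[-0.2,-0.2,16.8],0],
    [[-0.2,-0.2,16.8],0],
  ],
)

```text
t: 20.2
eef_pos: [0.7709, -0.3549, 0.1459]
tool_rot: [0.004, 0.688, 0.726, 0.002]
contact_force: [-0.0, -0.2, 1.3]
gripper_width: 0.003
```

Call:
carry_out(
  deltas=[
    [[0,-2,0],0],
    [[0,-2.6,0],0],
    [[0,-3,0],0],
    [[0,-3.4,0],0],
    [[0,-3.8,0],0],
    [[0,-4.2,0],0],
    [[0,-4.2,0],0],
  ],
)

```text
t: 21.08
eef_pos: [0.7285, -0.3573, 0.1454]
tool_rot: [0.004, 0.688, 0.726, 0.001]
contact_force: [-0.5, 1.4, 0.3]
gripper_width: -0.002
```

Call:
carry_out(
  deltas=[
    [[0,-0.2,0],0],
    [[0,-0.4,0],0],
    [[0,-0.4,0],0],
  ],
)

```text
t: 21.45
eef_pos: [0.7242, -0.3576, 0.1454]
tool_rot: [0.003, 0.688, 0.726, 0.001]
contact_force: [-0.2, 0.6, 0.4]
gripper_width: -0.005
```

Call:
carry_out(
  deltas=[
    [[0,-0.2,0],0],
    [[0,-0.4,0],0],
    [[0,-0.4,0],0],
  ],
)

```text
t: 21.82
eef_pos: [0.7226, -0.3578, 0.1469]
tool_rot: [0.006, 0.688, 0.726, 0.003]
contact_force: [5.7, -1.7, 1.0]
gripper_width: -0.004
```

Call:
carry_out(
  deltas=[
    [[0,3,0],0],
    [[0,3,-5],0],
    [[0,3,-8],0],
    [[4,3,-8],0],
    [[9.4,3,-8],0],
    [[9.4,3,-8],0],
    [[9.4,3,-5],0],
    [[9.4,3,0],0],
    [[9.4,3,0],0],
  ],
)

```text
t: 22.95
eef_pos: [0.7444, -0.2616, 0.142]
tool_rot: [0.002, 0.688, 0.726, 0.001]
contact_force: [-0.3, 0.8, -0.4]
gripper_width: 0.001
```

Call:
carry_out(
  deltas=[
    [[0,-1.5,0],0],
    [[0,-2,0],0],
    [[0,-2.3,0],0],
    [[0,-2.6,0],0],
    [[0,-2.8,0],0],
    [[0,-3,0],0],
    [[0,-3,0],0],
  ],
)

```text
t: 23.82
eef_pos: [0.7187, -0.2632, 0.1447]
tool_rot: [0.006, 0.687, 0.726, 0.003]
contact_force: [9.5, -1.6, 2.9]
gripper_width: 0.002
```

Call:
carry_out(
  deltas=[
    [[0,-0.2,0],0],
    [[0,-0.2,0],0],
  ],
)

```text
t: 24.08
eef_pos: [0.7184, -0.2633, 0.1458]
tool_rot: [0.008, 0.687, 0.727, 0.004]
contact_force: [5.3, -1.3, 1.9]
gripper_width: -0.001
```

Call:
carry_out(
  deltas=[
    [[0,-0.2,0],0],
    [[0,-0.2,0],0],
  ],
)

```text
t: 24.32
eef_pos: [0.7179, -0.2634, 0.1467]
tool_rot: [0.009, 0.687, 0.727, 0.005]
contact_force: [5.5, 0.3, 1.6]
gripper_width: 0.003
```

Call:
carry_out(
  deltas=[
    [[0,2.5,0],0],
    [[0,2.5,-5],0],
    [[0,2.5,-11],0],
    [[0,2.5,-17],0],
    [[0,2.5,-17],0],
    [[0,2.5,-17],0],
  ],
  hand=1,
)

```text
t: 25.08
eef_pos: [0.7386, -0.2609, 0.3163]
tool_rot: [0.008, 0.687, 0.727, 0.005]
contact_force: [-0.0, 0.2, -0.7]
gripper_width: 1.0
```

Run:
```python
from h import *
a=read_camera('wrist')[:230,120:]
s,cs,_=seg('scene','blue',.056)
_,ct,_=seg('top','blue',.056)
crop=cv2.resize(s[160:260,180:290],(400,364),interpolation=cv2.INTER_CUBIC)
b=cv2.resize(a,(400,177));save('m9.png',np.hstack([cv2.resize(a[:200,:400],(400,200)),crop[:200]]) if 0 else np.vstack([b,crop]))
```

```text
blue [0.4127 0.1912] [0.0616 0.1037] yaw -10.6 px [370 187] [392 213]
blue [0.4368 0.0636] [0.0529 0.0873] yaw 13.1 px [338 184] [354 203]
blue [0.401  0.1841] [0.055  0.0846] yaw -9.5 px [246 211] [267 239]
blue [0.4436 0.0652] [0.0525 0.0628] yaw 12.8 px [286 201] [304 223]
```

View pics/m9.png

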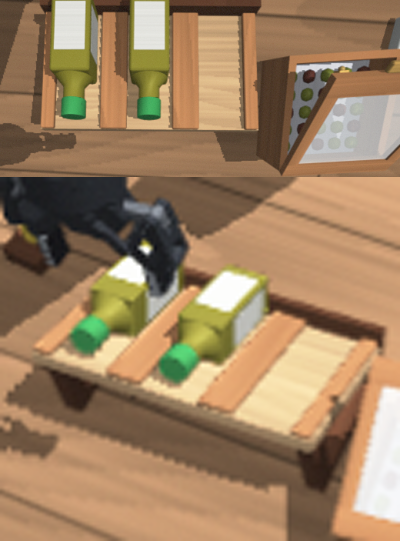

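Run:
```python
from h import *
go([.463,.071,.25],103)
```

```text
now [ 0.7386 -0.2605  0.3147] jaw 93.2 -> shift [ 34.7 -25.7   5.9] turn -9.8
```

Call:
carry_out(
  deltas=[
    [[34.7,-25.7,0],-9.8],
    [[34.7,-25.7,0],-9.8],
    [[34.7,-25.7,0],-9.8],
    [[34.7,-25.7,0],-9.8],
    [[34.7,-25.7,0],-9.8],
    [[34.7,-25.7,0],-9.8],
    [[34.7,-25.7,5.9],-9.8],
    [[34.7,-25.7,5.9],-9.8],
    [[34.7,-25.7,5.9],-9.8],
    [[34.7,-25.7,5.9],-9.8],
  ],
  hand=1,
)

```text
t: 26.48
eef_pos: [0.465, 0.07, 0.2507]
tool_rot: [0.008, 0.623, 0.782, 0.004]
contact_force: [0.8, 0.0, 0.5]
gripper_width: 0.998
```

Run:
```python
from h import *
o=readout.get_obs();print(o['t'],o['eef_pos'])
im,c,out=seg('wrist','blue',.056);save('w10.png',im)
```

```text
26.475 [0.46496267 0.06998368 0.25069283]
blue [0.4345 0.0642] [0.0551 0.088 ] yaw 13.2 px [286 101] [344 193]
blue [0.4008 0.1802] [0.0696 0.0885] yaw -9.3 px [391  89] [497 195]
```

View pics/w10.png

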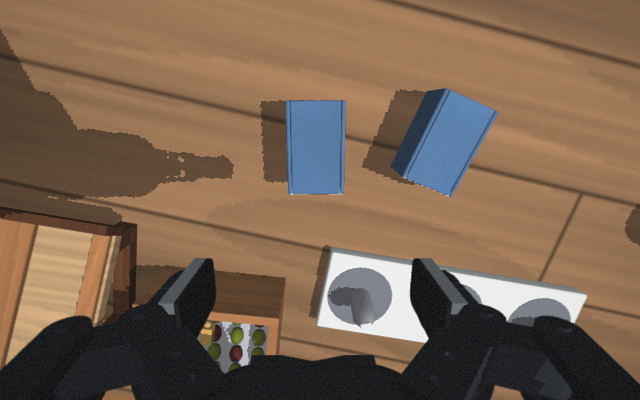

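Run:
```python
from h import *
c=get_calibration('wrist')
go([.466,.0717,.027],103.2)
print('disk1',at_z(c,360,297,.02),'board near corners',at_z(c,332,247,.02),at_z(c,587,294,.02),'case nearL top',at_z(c,285,278,.085),at_z(c,132,262,.085))
ct=get_calibration('top')
print('disks top',[at_z(ct,u/3+180,v/3+105,.02)[:2] for u,v in((51,178),(158,175),(267,172))])
```

```text
now [0.4651 0.07   0.2508] jaw 102.9 -> shift [ 0.3 -0.3 22.4] turn -0.3
disk1 [0.60265856 0.15962871 0.02      ] board near corners [0.54566103 0.11007786 0.02      ] [0.53554277 0.42772829 0.02      ] case nearL top [0.56105413 0.06287944 0.085     ] [ 0.57809924 -0.08624943  0.085     ]
disks top [array([0.58908284, 0.385906  ]), array([0.59458924, 0.27200468]), array([0.60020172, 0.15639404])]
```

Call:
carry_out(
  deltas=[
    [[0.3,-0.3,8],0],
    [[0.3,-0.3,14],0],
    [[0.3,-0.3,20],0],
    [[0.3,-0.3,22.4],0],
    [[0.3,-0.3,22.4],0],
    [[0.3,-0.3,22.4],0],
  ],
)

```text
t: 27.28
eef_pos: [0.4673, 0.0709, 0.0282]
tool_rot: [0.009, 0.624, 0.782, 0.005]
contact_force: [0.3, -0.4, 0.7]
gripper_width: 1.0
```

Call:
carry_out(
  deltas=[
    [[0,0,0],0],
    [[0,0,0],0],
    [[0,0,0],0],
    [[0,0,0],0],
    [[0,0,0],0],
  ],
  hand=0,
  newtons=20,
)

```text
t: 27.9
eef_pos: [0.4688, 0.0713, 0.0299]
tool_rot: [0.01, 0.624, 0.782, 0.007]
contact_force: [-0.9, -1.1, 8.6]
gripper_width: 0.656
```

Call:
carry_out(
  deltas=[
    [[0,0,-2],0],
    [[0,0,-5],0],
    [[0,0,-9],0],
    [[0,0,-14],0],
    [[0,0,-20],0],
    [[0,0,-23],0],
    [[0,0,-23],0],
  ],
)

```text
t: 28.78
eef_pos: [0.4644, 0.0723, 0.2625]
tool_rot: [0.011, 0.624, 0.782, 0.01]
contact_force: [0.5, 0.8, -1.5]
gripper_width: 0.653
```

Run:
```python
from h import *
o=readout.get_obs();print(o['t'],o['eef_pos'],o['contact_force'],o['gripper_width'])
a=read_camera('wrist');s=read_camera('scene');c=get_calibration('scene')
u,v=proj(c,o['eef_pos'])[0].astype(int);print(u,v)
crop=cv2.resize(s[v-40:v+60,u-55:u+55],(396,360),interpolation=cv2.INTER_CUBIC)
save('m11.png',np.hstack([cv2.resize(a[40:380,150:490],(360,360)),crop]))
```

```text
28.775 [0.46444191 0.07225831 0.26251044] [ 0.48999996  0.77530967 -1.54732007] 0.6529117715419571
349 163
```

View pics/m11.png

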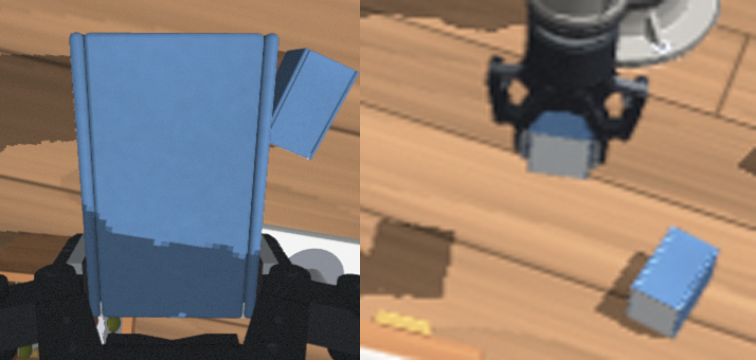

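Run:
```python
from h import *
go([.706,.2775,.25],92.9)
```

```text
now [0.4626 0.0718 0.2595] jaw 102.8 -> shift [14.7 28.3  1.5] turn 9.9
```

Call:
carry_out(
  deltas=[
    [[3,6,0],3],
    [[6,12,0],6],
    [[9,18,0],9.9],
    [[12,24,0],9.9],
    [[14.7,28.3,0],9.9],
    [[14.7,28.3,1.5],9.9],
    [[14.7,28.3,1.5],9.9],
    [[14.7,28.3,1.5],9.9],
  ],
  newtons=20,
)

```text
t: 29.88
eef_pos: [0.7055, 0.276, 0.2494]
tool_rot: [0.009, 0.69, 0.724, 0.007]
contact_force: [0.2, -0.5, -0.8]
gripper_width: 0.652
```

Run:
```python
from h import *
o=readout.get_obs();print(o['t'],o['tool_rot'])
go([.706,.2775,.073],92.9)
```

```text
29.875 [0.00912856 0.68952403 0.72417581 0.00653283]
now [0.7055 0.276  0.2494] jaw 92.8 -> shift [ 0.2 -0.3 17.6] turn -0.1
```

Call:
carry_out(
  deltas=[
    [[0.2,-0.1,5],0],
    [[0.2,-0.2,10],0],
    [[0.2,-0.3,15],0],
    [[0.2,-0.3,17.6],0],
    [[0.2,-0.3,17.6],0],
    [[0.2,-0.3,17.6],0],
  ],
)

```text
t: 30.62
eef_pos: [0.7075, 0.277, 0.0758]
tool_rot: [0.01, 0.69, 0.724, 0.008]
contact_force: [1.2, 0.1, -1.0]
gripper_width: 0.654
```

Call:
carry_out(
  deltas=[
    [[0,-1,0],0],
    [[0,-1.6,0],0],
    [[0,-2,0],0],
    [[0,-2.4,-0.3],0],
    [[0,-2.8,-0.9],0],
    [[0,-2.8,-0.9],0],
  ],
)

```text
t: 31.38
eef_pos: [0.682, 0.2765, 0.0866]
tool_rot: [0.012, 0.69, 0.724, 0.011]
contact_force: [6.3, 1.0, -0.0]
gripper_width: 0.658
```

Call:
carry_out(
  deltas=[
    [[0,-0.6,-0.8],0],
    [[0,-1.3,-1.6],0],
    [[0,-2,-2.2],0],
    [[0,-2.8,-2.8],0],
    [[0,-3.7,-3.4],0],
    [[0,-3.7,-3.4],0],
  ],
)

```text
t: 32.12
eef_pos: [0.6425, 0.2749, 0.1195]
tool_rot: [0.011, 0.69, 0.724, 0.01]
contact_force: [1.7, 0.1, -1.4]
gripper_width: 0.649
```

Run:
```python
from h import *
o=readout.get_obs();print(o['t'],o['eef_pos'],o['contact_force'],o['gripper_width'])
a=read_camera('wrist');s=read_camera('scene');c=get_calibration('scene')
u,v=proj(c,o['eef_pos'])[0].astype(int);print(u,v)
crop=cv2.resize(s[v-40:v+60,u-55:u+55],(396,360),interpolation=cv2.INTER_CUBIC)
save('m12.png',np.hstack([cv2.resize(a[40:380,150:490],(360,360)),crop]))
```

```text
32.125 [0.64246836 0.27485295 0.11946673] [ 1.68138497  0.08636432 -1.38831593] 0.6490906656362956
387 251
```

View pics/m12.png

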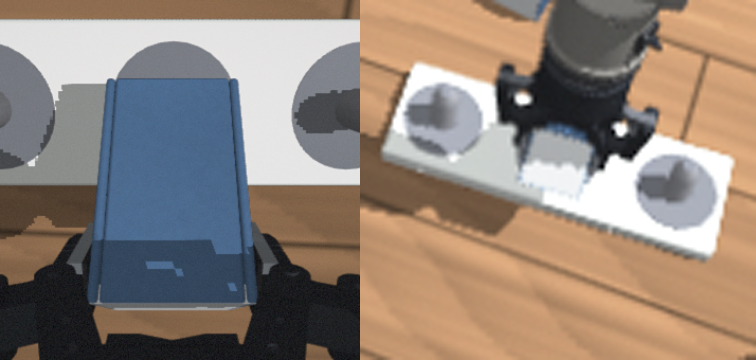

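Call:
carry_out(
  deltas=[
    [[0,-0.9,-0.5],0],
    [[0,-1.8,-0.8],0],
    [[0,-2.9,-0.9],0],
    [[0,-4,-1],0],
    [[0,-5,-0.8],0],
    [[0,-6.1,-0.6],0],
    [[0,-6.1,-0.6],0],
  ],
)

```text
t: 33.1
eef_pos: [0.5798, 0.2719, 0.1224]
tool_rot: [0.01, 0.689, 0.724, 0.009]
contact_force: [1.2, 0.2, -1.3]
gripper_width: 0.656
```

Call:
carry_out(
  deltas=[
    [[0,-0.2,0.6],0],
    [[0,-0.2,1.2],0],
    [[0,-0.2,1.6],0],
    [[0,-0.2,1.6],0],
  ],
)

```text
t: 33.6
eef_pos: [0.5782, 0.2716, 0.1057]
tool_rot: [0.01, 0.689, 0.724, 0.009]
contact_force: [4.3, 0.0, -3.6]
gripper_width: 0.654
```

Run:
```python
from h import *
o=readout.get_obs();print(o['t'],o['eef_pos'],o['contact_force'],o['gripper_width'])
a=read_camera('wrist');s=read_camera('scene');c=get_calibration('scene')
u,v=proj(c,o['eef_pos'])[0].astype(int);print(u,v)
crop=cv2.resize(s[v-40:v+60,u-55:u+55],(396,360),interpolation=cv2.INTER_CUBIC)
save('m13.png',np.hstack([cv2.resize(a[40:380,150:490],(360,360)),crop]))
```

```text
33.6 [0.57824797 0.27156039 0.10565922] [ 4.29962219  0.032903   -3.62694604] 0.653727081827135
391 236
```

Call:
carry_out(
  deltas=[
    [[0,0.5,0],0],
    [[0,0.9,0.2],0],
    [[0,0.9,0.5],0],
    [[0,0.9,0.8],0],
    [[0,0.9,0.8],0],
  ],
)

```text
t: 34.33
eef_pos: [0.587, 0.2719, 0.0978]
tool_rot: [0.01, 0.689, 0.724, 0.008]
contact_force: [0.5, 0.2, -2.1]
gripper_width: 0.652
```

Run:
```python
from h import *
o=readout.get_obs();print(o['t'],o['eef_pos'],o['contact_force'],o['gripper_width'])
a=read_camera('wrist');s=read_camera('scene');c=get_calibration('scene')
u,v=proj(c,o['eef_pos'])[0].astype(int);print(u,v)
crop=cv2.resize(s[v-40:v+60,u-55:u+55],(396,360),interpolation=cv2.INTER_CUBIC)
save('m13.png',np.hstack([cv2.resize(a[40:380,150:490],(360,360)),crop]))
```

```text
34.325 [0.58701234 0.27189717 0.09783052] [ 0.47007243  0.19917085 -2.09310136] 0.6519758501291565
390 240
```

View pics/m13.png

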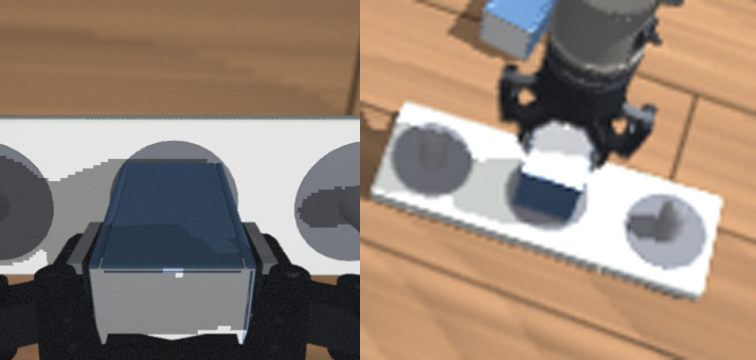

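Call:
carry_out(
  deltas=[
    [[0,0,0.3],0],
    [[0,0,0.3],0],
  ],
)

```text
t: 34.67
eef_pos: [0.5872, 0.272, 0.095]
tool_rot: [0.01, 0.689, 0.724, 0.008]
contact_force: [0.1, 0.4, -1.8]
gripper_width: 0.654
```

Call:
carry_out(
  deltas=[
    [[0,0,0.3],0],
    [[0,0,0.3],0],
  ],
)

```text
t: 34.92
eef_pos: [0.5874, 0.272, 0.0919]
tool_rot: [0.01, 0.689, 0.724, 0.009]
contact_force: [-0.2, 0.2, -0.8]
gripper_width: 0.651
```

Call:
carry_out(
  deltas=[
    [[0,0,0.3],0],
    [[0,0,0.3],0],
  ],
)

```text
t: 35.17
eef_pos: [0.5875, 0.272, 0.0915]
tool_rot: [0.009, 0.69, 0.724, 0.009]
contact_force: [-8.0, -2.9, 21.6]
gripper_width: 0.649
```

Call:
carry_out(
  deltas=[
    [[0,0,0],0],
    [[0,0,0],0],
    [[0,0,0],0],
    [[0,0,-3],0],
    [[0,0,-9],0],
    [[0,0,-15],0],
    [[0,-6,-15],0],
    [[0,-10,-15],0],
    [[0,-10,-15],0],
  ],
  hand=1,
)

```text
t: 36.3
eef_pos: [0.4809, 0.2674, 0.2385]
tool_rot: [0.008, 0.689, 0.725, 0.008]
contact_force: [0.9, 0.1, 0.3]
gripper_width: 1.001
```

```bash
cat > chk.py <<'E'
from h import *
from scipy.spatial import ConvexHull
def check(px,py,yaw=2.85,cams=('top','scene'),win=.12):
    for n in cams:
        im=read_camera(n);c=get_calibration(n);hsv=cv2.cvtColor(im,cv2.COLOR_RGB2HSV)
        m=cv2.inRange(hsv,(97,70,15),(125,255,255))
        u,v=proj(c,[px,py,.065])[0].astype(int);k=np.zeros_like(m);k[max(v-28,0):v+28,u-28:u+28]=1;m*=k
        r=np.radians(yaw)
        P=[[px+np.cos(r)*a-np.sin(r)*b,py+np.sin(r)*a+np.cos(r)*b,z] for a in(-.028,.028) for b in(-.028,.028) for z in(.02,.104,.11)]
        q=proj(c,P)
        ys,xs=np.where(m>0)
        print(n,'blue bbox',(xs.min(),ys.min(),xs.max(),ys.max()) if len(xs) else None,'area',len(xs),'model bbox',q.min(0).round(),q.max(0).round(),
          'foot top px',proj(c,[[px,py,.11]]).round(), 'rgb', im[tuple(proj(c,[[px,py,.11]])[0].round().astype(int)[::-1])])
E
python3 - <<'E'
from chk import *
check(.595,.272)
seg('top','blue',.056)
go([.431,.1745,.22],80.5)
E
```

```text
top blue bbox (np.int64(224), np.int64(155), np.int64(240), np.int64(171)) area 73 model bbox [218. 149.] [242. 172.] foot top px [[227. 159.]] rgb [237 236 234]
scene blue bbox (np.int64(378), np.int64(246), np.int64(396), np.int64(261)) area 202 model bbox [376. 231.] [401. 262.] foot top px [[390. 240.]] rgb [255 255 255]
blue [0.401  0.1841] [0.055  0.0846] yaw -9.5 px [246 211] [267 239]
now [0.4847 0.2672 0.2391] jaw 92.8 -> shift [-9.  -5.9  1.8] turn 12.3
```

Call:
carry_out(
  deltas=[
    [[-9,-5.9,1.8],10],
    [[-9,-5.9,1.8],12.3],
    [[-9,-5.9,1.8],12.3],
    [[-9,-5.9,1.8],12.3],
    [[-9,-5.9,1.8],12.3],
  ],
)

```text
t: 37.08
eef_pos: [0.432, 0.1755, 0.22]
tool_rot: [0.009, 0.763, 0.646, 0.011]
contact_force: [0.2, 0.2, 0.4]
gripper_width: 1.001
```

Run:
```python
from h import *
im,c,out=seg('wrist','blue',.056)
for r,s,y in out[:1]:
    a=np.radians(y);P=r+.031*np.array([np.cos(a),np.sin(a)]);print(P);go([*P,.027],y+90)
```

```text
blue [0.5901 0.252 ] [0.0244 0.0921] yaw 11.0 px [392 283] [427 358]
blue [0.4013 0.1878] [0.0552 0.0881] yaw -9.5 px [287  97] [352 199]
[0.62048598 0.25788785]
now [0.4317 0.1754 0.2199] jaw 80.5 -> shift [11.2 16.7 19.8] turn -20.5
```

Run:
```python
from h import *
go([.433,.1814,.027],80.5)
```

```text
now [0.4317 0.1754 0.2199] jaw 80.5 -> shift [ 0.5 -0.5 19.3] turn 0.0
```

Call:
carry_out(
  deltas=[
    [[0.5,-0.1,6],0],
    [[0.5,-0.3,12],0],
    [[0.5,-0.5,17],0],
    [[0.5,-0.5,19.3],0],
    [[0.5,-0.5,19.3],0],
    [[0.5,-0.5,19.3],0],
  ],
)

```text
t: 37.88
eef_pos: [0.4338, 0.1816, 0.0276]
tool_rot: [0.009, 0.763, 0.646, 0.011]
contact_force: [0.6, 0.0, 0.1]
gripper_width: 1.0
```

Call:
carry_out(
  deltas=[
    [[0,0,0],0],
    [[0,0,0],0],
    [[0,0,0],0],
    [[0,0,0],0],
    [[0,0,0],0],
  ],
  hand=0,
  newtons=20,
)

```text
t: 38.5
eef_pos: [0.4347, 0.1823, 0.0287]
tool_rot: [0.009, 0.763, 0.646, 0.012]
contact_force: [-0.8, 1.0, 6.7]
gripper_width: 0.653
```

Call:
carry_out(
  deltas=[
    [[0,0,-2],0],
    [[0,0,-5],0],
    [[0,0,-9],0],
    [[0,0,-14],0],
    [[0,0,-20],0],
    [[0,0,-23],0],
    [[0,0,-23],0],
  ],
)

```text
t: 39.38
eef_pos: [0.4285, 0.1826, 0.2608]
tool_rot: [0.008, 0.763, 0.647, 0.015]
contact_force: [0.6, -0.1, -2.4]
gripper_width: 0.655
```

Run:
```python
from h import *
o=readout.get_obs();print(o['contact_force'],o['gripper_width'])
go([.701,.3915,.25],92.9)
```

```text
[ 0.56117009 -0.06002915 -2.40479527] 0.654994169418284
now [0.4285 0.1826 0.2608] jaw 80.6 -> shift [25.  23.4  2.2] turn -12.3
```

Call:
carry_out(
  deltas=[
    [[5,5,0],-4],
    [[10,10,0],-8],
    [[15,14,0],-12.3],
    [[20,19,0],-12.3],
    [[25,23.4,0],-12.3],
    [[25,23.4,2.2],-12.3],
    [[25,23.4,2.2],-12.3],
    [[25,23.4,2.2],-12.3],
  ],
)

```text
t: 40.38
eef_pos: [0.7003, 0.3899, 0.2478]
tool_rot: [0.01, 0.689, 0.724, 0.013]
contact_force: [0.4, -0.1, -1.8]
gripper_width: 0.652
```

Run:
```python
from h import *
o=readout.get_obs();print(o['t'],o['tool_rot'])
go([.701,.3915,.074],92.9)
```

```text
40.375 [0.00968536 0.68923678 0.72435616 0.01292346]
now [0.7003 0.3899 0.2478] jaw 92.8 -> shift [ 0.1 -0.5 17.4] turn -0.1
```

Call:
carry_out(
  deltas=[
    [[0.1,-0.1,5],0],
    [[0.1,-0.3,10],0],
    [[0.1,-0.5,15],0],
    [[0.1,-0.5,17.4],0],
    [[0.1,-0.5,17.4],0],
    [[0.1,-0.5,17.4],0],
  ],
)

```text
t: 41.12
eef_pos: [0.7024, 0.392, 0.0768]
tool_rot: [0.01, 0.689, 0.724, 0.015]
contact_force: [1.1, 0.3, -1.0]
gripper_width: 0.654
```

Call:
carry_out(
  deltas=[
    [[0,-1,0],0],
    [[0,-1.6,0],0],
    [[0,-2,0],0],
    [[0,-2.4,-0.3],0],
    [[0,-2.8,-0.9],0],
    [[0,-2.8,-0.9],0],
  ],
)

```text
t: 41.88
eef_pos: [0.6755, 0.3908, 0.0864]
tool_rot: [0.011, 0.689, 0.724, 0.016]
contact_force: [4.3, 0.1, -0.1]
gripper_width: 0.653
```

Run:
```python
from h import *
for x,z in((.640,.120),): go([x,.386+.05*(x-.59),z],92.9)
```

```text
now [0.6755 0.3908 0.0864] jaw 92.8 -> shift [-0.  -3.4 -3.5] turn -0.1
```

Call:
carry_out(
  deltas=[
    [[0,-0.6,-0.8],0],
    [[0,-1.3,-1.6],0],
    [[0,-2,-2.2],0],
    [[0,-2.8,-2.8],0],
    [[0,-3.6,-3.4],0],
    [[0,-3.6,-3.4],0],
  ],
)

```text
t: 42.62
eef_pos: [0.6368, 0.3891, 0.1191]
tool_rot: [0.01, 0.689, 0.724, 0.016]
contact_force: [-0.1, -0.4, -1.7]
gripper_width: 0.652
```

Call:
carry_out(
  deltas=[
    [[0,-0.9,-0.5],0],
    [[0,-1.8,-0.8],0],
    [[0,-2.9,-0.9],0],
    [[0,-4,-1],0],
    [[0,-5,-0.8],0],
    [[0,-6.1,-0.6],0],
    [[0,-6.1,-0.6],0],
  ],
)

```text
t: 43.5
eef_pos: [0.5738, 0.3862, 0.1222]
tool_rot: [0.01, 0.689, 0.725, 0.015]
contact_force: [0.3, 0.1, -2.2]
gripper_width: 0.654
```

Call:
carry_out(
  deltas=[
    [[0,-0.2,0.6],0],
    [[0,-0.2,1.2],0],
    [[0,-0.2,1.6],0],
    [[0,-0.2,1.6],0],
  ],
)

```text
t: 44.0
eef_pos: [0.5723, 0.3859, 0.1053]
tool_rot: [0.01, 0.689, 0.725, 0.014]
contact_force: [2.6, 0.7, -2.9]
gripper_width: 0.652
```

Call:
carry_out(
  deltas=[
    [[0,0.5,0],0],
    [[0,0.9,0.2],0],
    [[0,0.9,0.5],0],
    [[0,0.9,0.8],0],
    [[0,0.9,0.8],0],
  ],
)

```text
t: 44.62
eef_pos: [0.581, 0.3865, 0.0972]
tool_rot: [0.01, 0.689, 0.725, 0.014]
contact_force: [0.1, -0.1, -2.4]
gripper_width: 0.653
```

Run:
```python
from chk import *
check(.590,.386,cams=('scene','top'))
```

```text
scene blue bbox (np.int64(393), np.int64(249), np.int64(435), np.int64(270)) area 206 model bbox [409. 241.] [435. 273.] foot top px [[425. 251.]] rgb [204 206 210]
top blue bbox (np.int64(186), np.int64(153), np.int64(203), np.int64(172)) area 123 model bbox [180. 150.] [206. 173.] foot top px [[189. 160.]] rgb [16 20 20]
```

Same force pattern as the first one; lower by touch.

Call:
carry_out(
  deltas=[
    [[0,0,0.4],0],
    [[0,0,0.4],0],
  ],
)

```text
t: 44.98
eef_pos: [0.5812, 0.3865, 0.0932]
tool_rot: [0.01, 0.689, 0.725, 0.014]
contact_force: [0.3, 0.4, -1.9]
gripper_width: 0.654
```

Call:
carry_out(
  deltas=[
    [[0,0,0.2],0],
    [[0,0,0.2],0],
  ],
)

```text
t: 45.22
eef_pos: [0.5811, 0.3865, 0.0909]
tool_rot: [0.01, 0.689, 0.725, 0.014]
contact_force: [-0.6, -0.1, -2.3]
gripper_width: 0.657
```

Call:
carry_out(
  deltas=[
    [[0,0,0.2],0],
    [[0,0,0.2],0],
  ],
)

```text
t: 45.48
eef_pos: [0.5814, 0.3866, 0.0899]
tool_rot: [0.009, 0.689, 0.725, 0.014]
contact_force: [-2.8, -1.5, 5.3]
gripper_width: 0.654
```

Call:
carry_out(
  deltas=[
    [[0,0,0],0],
    [[0,0,0],0],
    [[0,0,0],0],
    [[0,0,-3],0],
    [[0,0,-9],0],
    [[0,0,-16],0],
    [[0,-6,-16],0],
    [[0,-10,-16],0],
    [[0,-10,-16],0],
  ],
  hand=1,
)

```text
t: 46.6
eef_pos: [0.4732, 0.3811, 0.2464]
tool_rot: [0.008, 0.688, 0.726, 0.013]
contact_force: [0.6, 0.2, 0.4]
gripper_width: 1.001
```

Run:
```python
from chk import *
check(.590,.386);check(.595,.272)
for n in('top','scene'):print(models.spot_in('lid_front',n)[:2])
c=get_calibration('top')
s=get_calibration('scene')
import itertools
for a in(.4,.5,.6,.7):
    P=[[.773-.148*np.cos(a)-.01*np.sin(a),-.008,.085+.148*np.sin(a)+.01*np.cos(a)]];print(a,np.round(P,3),proj(c,P).round(1),proj(s,P).round(1))
go([.649,-.008,.225],93)
```

```text
top blue bbox (np.int64(171), np.int64(155), np.int64(204), np.int64(187)) area 106 model bbox [180. 150.] [206. 173.] foot top px [[189. 160.]] rgb [234 235 232]
scene blue bbox (np.int64(393), np.int64(249), np.int64(430), np.int64(271)) area 249 model bbox [409. 241.] [435. 273.] foot top px [[425. 251.]] rgb [255 255 255]
top blue bbox (np.int64(201), np.int64(155), np.int64(241), np.int64(172)) area 139 model bbox [218. 149.] [242. 172.] foot top px [[227. 159.]] rgb [235 235 233]
scene blue bbox (np.int64(378), np.int64(246), np.int64(415), np.int64(268)) area 263 model bbox [376. 231.] [401. 262.] foot top px [[390. 240.]] rgb [255 255 255]
[{'centre': [121.9, 319.3], 'score': 0.7}]
[{'centre': [237.5, 299.7], 'score': 0.8}, {'centre': [257.0, 377.8], 'score': 0.21}]
0.4 [[ 0.633 -0.008  0.152]] [[321.  145.4]] [[306.  214.7]]
0.5 [[ 0.638 -0.008  0.165]] [[321.1 142.6]] [[305.1 213.9]]
0.6 [[ 0.645 -0.008  0.177]] [[321.1 139.4]] [[304.1 213.5]]
0.7 [[ 0.653 -0.008  0.188]] [[321.2 135.8]] [[303.  213.7]]
now [0.4776 0.3799 0.2465] jaw 92.8 -> shift [-39.6  15.1   2.5] turn -0.2
```

Call:
carry_out(
  deltas=[
    [[-10,4,-1],0],
    [[-20,8,-1],0],
    [[-39.6,15.1,-1],0],
    [[-39.6,15.1,-1],0],
    [[-39.6,15.1,-1],0],
    [[-39.6,15.1,-1],0],
    [[-39.6,15.1,2],0],
    [[-39.6,15.1,2],0],
    [[-39.6,15.1,2],0],
  ],
  hand=0,
)

```text
t: 48.02
eef_pos: [0.6489, -0.0083, 0.2292]
tool_rot: [0.01, 0.69, 0.724, 0.014]
contact_force: [0.9, 1.0, -0.7]
gripper_width: -0.003
```

Run:
```python
from h import *
go([.647,-.008,.190],93)
go([.627,-.008,.112],93)
im=read_camera('wrist');save('w14.png',im)
```

```text
now [ 0.6489 -0.0083  0.2292] jaw 92.8 -> shift [ 0.  -0.3  3.9] turn -0.2
now [ 0.6489 -0.0083  0.2292] jaw 92.8 -> shift [ 0.1 -2.6 11.6] turn -0.2
```

Call:
carry_out(
  deltas=[
    [[0,0,2.5],0],
    [[0,-0.2,3.8],0],
    [[0,-0.6,4.8],0],
    [[0,-1,5.8],0],
    [[0,-1.3,6.8],0],
    [[0,-1.6,7.8],0],
  ],
)

```text
t: 48.82
eef_pos: [0.6356, -0.0074, 0.1507]
tool_rot: [0.01, 0.689, 0.725, 0.014]
contact_force: [0.5, -0.7, 0.1]
gripper_width: -0.002
```

Call:
carry_out(
  deltas=[
    [[0,-0.2,0.8],0],
    [[0,-0.4,1.6],0],
    [[0,-0.5,2.4],0],
    [[0,-0.5,2.4],0],
  ],
)

```text
t: 49.32
eef_pos: [0.631, -0.0075, 0.1258]
tool_rot: [0.01, 0.689, 0.725, 0.014]
contact_force: [0.8, 0.3, 0.5]
gripper_width: -0.002
```

Call:
carry_out(
  deltas=[
    [[0,-0.1,0.4],0],
    [[0,-0.1,0.8],0],
    [[0,-0.1,0.8],0],
  ],
)

```text
t: 49.7
eef_pos: [0.6304, -0.0075, 0.118]
tool_rot: [0.01, 0.689, 0.725, 0.014]
contact_force: [0.5, 0.3, 0.5]
gripper_width: 0.008
```

Call:
carry_out(
  deltas=[
    [[0,0,0.4],0],
    [[0,0,0.7],0],
    [[0,0,0.7],0],
  ],
)

```text
t: 50.08
eef_pos: [0.6308, -0.0074, 0.112]
tool_rot: [0.009, 0.689, 0.724, 0.015]
contact_force: [-4.5, 0.5, 11.4]
gripper_width: 0.0
```

Call:
carry_out(
  deltas=[
    [[0,0,0.4],0],
    [[0,0,0.4],0],
  ],
)

```text
t: 50.32
eef_pos: [0.6309, -0.0075, 0.1113]
tool_rot: [0.008, 0.689, 0.724, 0.015]
contact_force: [-14.0, 2.9, 32.7]
gripper_width: 0.0
```

Call:
carry_out(
  deltas=[
    [[0,0,-3],0],
    [[0,0,-8],0],
    [[0,0,-14],0],
    [[0,5,-20],0],
    [[0,10,-20],0],
    [[0,10,-20],0],
  ],
)

```text
t: 51.08
eef_pos: [0.7275, -0.0034, 0.3143]
tool_rot: [0.01, 0.688, 0.725, 0.016]
contact_force: [-0.7, -0.3, -0.5]
gripper_width: 0.002
```

Run:
```python
from h import *
t=read_camera('top');s=read_camera('scene');w=read_camera('wrist')
a=cv2.resize(s[130:290,180:460],(780,446),interpolation=cv2.INTER_CUBIC)[:,:]
a=cv2.resize(s[140:275,190:440],(500,270),interpolation=cv2.INTER_CUBIC)
b=cv2.resize(t[110:200,170:460],(800,248),interpolation=cv2.INTER_CUBIC)
top=np.zeros((270,800,3),np.uint8);top[:,:500]=a;top[:,500:]=cv2.resize(w,(300,270))
save('m15.png',np.vstack([top,b]))
```

```text
(no output)
```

View pics/m15.png

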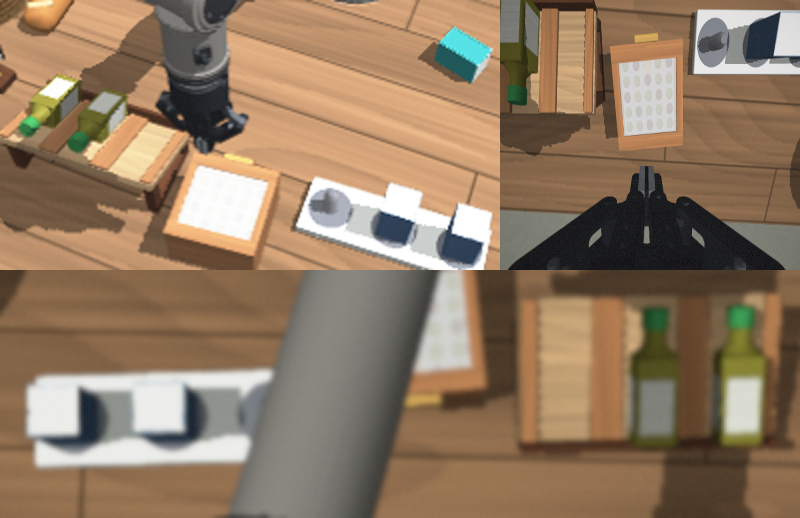

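Run:
```python
from h import *
go([.588,.272,.25],93)
```

```text
now [ 0.7232 -0.0054  0.3135] jaw 92.8 -> shift [ 28.3 -12.4   6.2] turn -0.2
```

Call:
carry_out(
  deltas=[
    [[28.3,-12.4,0],0],
    [[28.3,-12.4,0],0],
    [[28.3,-12.4,0],0],
    [[28.3,-12.4,0],0],
    [[28.3,-12.4,6.2],0],
    [[28.3,-12.4,6.2],0],
    [[28.3,-12.4,6.2],0],
  ],
)

```text
t: 52.1
eef_pos: [0.5861, 0.2717, 0.249]
tool_rot: [0.007, 0.689, 0.724, 0.013]
contact_force: [0.3, -0.7, 1.2]
gripper_width: 0.003
```

Call:
carry_out(
  deltas=[
    [[0,0,5],0],
    [[0,0,9],0],
    [[0,0,11],0],
    [[0,0,11.8],0],
    [[0,0,11.8],0],
  ],
)

```text
t: 52.72
eef_pos: [0.5905, 0.2723, 0.1321]
tool_rot: [0.008, 0.69, 0.724, 0.014]
contact_force: [-0.5, 0.6, 0.3]
gripper_width: 0.003
```

Call:
carry_out(
  deltas=[
    [[0,0,0.3],0],
    [[0,0,0.6],0],
    [[0,0,0.6],0],
  ],
)

```text
t: 53.1
eef_pos: [0.5915, 0.2725, 0.1273]
tool_rot: [0.008, 0.69, 0.724, 0.015]
contact_force: [-0.9, -0.0, 4.8]
gripper_width: 0.001
```

Call:
carry_out(
  deltas=[
    [[0,0,0.2],0],
    [[0,0,0.2],0],
  ],
)

```text
t: 53.35
eef_pos: [0.5919, 0.2726, 0.1273]
tool_rot: [0.008, 0.69, 0.724, 0.015]
contact_force: [-4.3, -1.9, 12.2]
gripper_width: -0.0
```

Call:
carry_out(
  deltas=[
    [[0,0,-3],0],
    [[0,0,-6],0],
    [[6,0,-6],0],
    [[11.4,0,-6],0],
    [[11.4,0,-6],0],
    [[11.4,0,-2],0],
    [[11.4,0,-0.5],0],
    [[11.4,0,-0.5],0],
  ],
)

```text
t: 54.35
eef_pos: [0.5857, 0.3854, 0.1326]
tool_rot: [0.008, 0.69, 0.724, 0.014]
contact_force: [0.2, -0.7, 0.4]
gripper_width: 0.002
```

Call:
carry_out(
  deltas=[
    [[0,0,0.3],0],
    [[0,0,0.5],0],
    [[0,0,0.5],0],
  ],
)

```text
t: 54.72
eef_pos: [0.5861, 0.3855, 0.1281]
tool_rot: [0.008, 0.69, 0.724, 0.015]
contact_force: [0.7, -0.0, -0.1]
gripper_width: 0.0
```

Call:
carry_out(
  deltas=[
    [[0,0,0.2],0],
    [[0,0,0.2],0],
  ],
)

```text
t: 54.98
eef_pos: [0.5864, 0.3857, 0.1273]
tool_rot: [0.007, 0.69, 0.724, 0.015]
contact_force: [-2.2, -1.9, 6.4]
gripper_width: 0.0
```

Call:
carry_out(
  deltas=[
    [[0,0,-4],0],
    [[0,0,-9],0],
    [[0,0,-14],0],
    [[0,-5,-18],0],
    [[0,-10,-18],0],
    [[0,-10,-18],0],
  ],
)

```text
t: 55.72
eef_pos: [0.4772, 0.3799, 0.3042]
tool_rot: [0.005, 0.688, 0.725, 0.015]
contact_force: [0.0, 1.2, -0.1]
gripper_width: -0.001
```

Run:
```python
from chk import *
check(.590,.386);check(.593,.272)
for q,n in(('olive_jar_mid','top'),('loaf_mid','top'),('price_card_mid','top'),('bottle_a_center','top'),('bottle_a_center','scene')):print(q,n,[(d['centre'],round(d['score'],2)) for d in models.spot_in(q,n)][:3])
```

```text
top blue bbox (np.int64(166), np.int64(155), np.int64(204), np.int64(186)) area 104 model bbox [180. 150.] [206. 173.] foot top px [[189. 160.]] rgb [233 233 230]
scene blue bbox (np.int64(393), np.int64(247), np.int64(430), np.int64(271)) area 244 model bbox [409. 241.] [435. 273.] foot top px [[425. 251.]] rgb [255 255 255]
top blue bbox (np.int64(201), np.int64(155), np.int64(241), np.int64(173)) area 119 model bbox [218. 150.] [242. 173.] foot top px [[227. 159.]] rgb [234 234 231]
scene blue bbox (np.int64(378), np.int64(244), np.int64(415), np.int64(268)) area 262 model bbox [377. 230.] [401. 262.] foot top px [[390. 240.]] rgb [255 255 255]
olive_jar_mid top [([131.2, 317.9], 0.74)]
loaf_mid top [([246.9, 487.7], 0.97), ([140.6, 388.7], 0.68)]
price_card_mid top [([174.6, 491.2], 0.66)]
bottle_a_center top []
bottle_a_center scene [([256.1, 371.4], 0.3)]
```

```bash
python3 -c "
from h import *
print(bot.hand_in())"
```

```text
the job is handed in; nothing more can be done
None
```

The job is done and handed in at about 56 s of the 210 s allowed. Two bottles and two blue beakers were present. I left the turquoise beaker look-alike where it was.

- **Bottles:** both are in the rack, in the middle bay and the bay on the robot's right, caps uphill. I pushed each down its channel by the cap until it met the stop with about 5 N of resistance. The last picture shows them lying level with each other.
- **Beakers:** I turned each mouth-down by rolling its rim against a peg, and they now stand over the middle peg and the one on the robot's left. Touching the feet met them at tool height 0.127 m. That matches the 110 mm expected if the rims are flat on the board.
- **Lid:** I pressed it to a firm stop at tool height 0.112 m with 33 N, well above the catch's 5 to 10 N. That height matches the shut lid. I did not touch it again afterwards to confirm it had not rebounded.
- **Left alone:** the jar, loaf and price card were not touched. In the last top picture the network found the loaf and card where they started. It missed the jar, reporting it on the case instead, and did not find the bottles in the rack in the top view. I relied on the last picture I viewed for the bottles. The jar's position has no final check.
- **Tool tilt:** the tool's orientation drifted by about 1.5 degrees over the run, with no visible effect.

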